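# Caliper-check the valve saddles and hang them on the rig's rail

## Task

Check each valve saddle on the table in the bench caliper and then hang it: one at a time, in the order blue, green, yellow, red (some may be missing), stand it on the caliper bed, let go of it, slide the jaw shut until both jaws press firmly on its two legs, keep up the pressure for a second, open the jaw again, and drape the saddle astride the square rail, upright and fully down. When all are hung, leave the caliper's jaws shut, and do not disturb the bottle, beaker and jar.

Things in the scene. Friction and masses are not known exactly. Their poses are not given: they have to be found in the camera images.
- saddle_blue: valve saddle, blue bridge: inverted U of two aluminium legs 8 mm thick, 44 wide, 36 tall, 28 mm apart inside, 44 mm over outsides; bridge 44 x 44 x 8 mm; on it a black valve body 18 x 18 mm, 34 tall, to hold it by. 78 mm tall, 0.2 kg. Origin: centre of its footprint at the feet; z up to the valve, x across the gap from leg to leg, y along the gap (along the rail when hung)
- saddle_green: valve saddle, green bridge: inverted U of two aluminium legs 8 mm thick, 44 wide, 36 tall, 28 mm apart inside, 44 mm over outsides; bridge 44 x 44 x 8 mm; on it a black valve body 18 x 18 mm, 34 tall, to hold it by. 78 mm tall, 0.2 kg. Origin: centre of its footprint at the feet; z up to the valve, x across the gap from leg to leg, y along the gap (along the rail when hung)
- saddle_yellow: valve saddle, yellow bridge: inverted U of two aluminium legs 8 mm thick, 44 wide, 36 tall, 28 mm apart inside, 44 mm over outsides; bridge 44 x 44 x 8 mm; on it a black valve body 18 x 18 mm, 34 tall, to hold it by. 78 mm tall, 0.2 kg. Origin: centre of its footprint at the feet; z up to the valve, x across the gap from leg to leg, y along the gap (along the rail when hung)
- saddle_red: valve saddle, red bridge: inverted U of two aluminium legs 8 mm thick, 44 wide, 36 tall, 28 mm apart inside, 44 mm over outsides; bridge 44 x 44 x 8 mm; on it a black valve body 18 x 18 mm, 34 tall, to hold it by. 78 mm tall, 0.2 kg. Origin: centre of its footprint at the feet; z up to the valve, x across the gap from leg to leg, y along the gap (along the rail when hung)
- caliper: bench caliper: dark steel bed 110 mm wide (x) and 235 mm long (y from -32 to 202 mm), 12 mm thick, with a fixed steel jaw (the anvil, caliper_c0) at its -y end and a sliding jaw that opens along its +y. Origin: on the table under the middle of the anvil's face. Its place and yaw vary; it does not move
- caliper_zero (a point): point on the bed's top face at the middle of the foot of the anvil's face; axes as the caliper's. The jaws are 40 mm wide (x) and stand 27 mm above the bed; a gauged saddle stands with its legs one behind the other along y, its centre 22 mm along +y from here
- jaw (a joint): opening between the jaws (fixed anvil and sliding steel jaw jaw_c0) in m: 0 shut, 0.085 fully open; it slides freely with about 1.5 N of friction and stays where it is left
- jaw_grip (a point): top of the red thumb post on the sliding jaw's carriage, 80 mm above the table; the post is 26 mm wide across the slide (x), 16 mm thick along it (y), and 44 mm tall above the carriage, whose top is 36 mm above the table; it stands 65 mm behind the sliding jaw's face
- rail_top (a point): middle of the top face of the stainless rack's square rail: 20 x 20 mm, 270 mm long along its own y axis, top face 120 mm above the table, x across the rail; it stands on posts at both ends, of the same thickness. Its place and yaw vary; a seated saddle's origin lies 36 mm below the rail's top face
- dropper_bottle: amber dropper bottle, 40 mm across, 85 mm tall, black cap; a bystander; origin at the middle of its underside
- beaker: glass beaker, 64 mm across, 80 mm tall; a bystander; origin at the middle of its underside
- sample_jar: clear jar with white lid, 56 mm across, 60 mm tall; a bystander; origin at the middle of its underside
There are look-alikes about, which are no part of the job. Leave any purple look-alike of the saddle_green alone.

How it is judged:
On the way, in this order (a step that is already met when the one before it is completed fails the run):
1. the blue saddle stands on the caliper bed, let go of, with both jaws pressing on its two legs (contact force between each of jaw_c0, caliper_c0 and saddle_blue above 2 N and y of saddle_blue in the frame of caliper_zero between 0.018 and 0.026 m and z of saddle_blue in the frame of caliper_zero between -0.004 and 0.004 m and angle between saddle_blue's own z axis and vertical below 0.1 rad and angle between the x axis of saddle_blue and the y axis of caliper, either way round below 0.15 rad and contact force between the fingers and saddle_blue below 0.2 N), for 0.3 s.
2. the blue saddle hangs over the rail, seated and let go of (x of saddle_blue in the frame of rail_top between -0.008 and 0.008 m and y of saddle_blue in the frame of rail_top between -0.125 and 0.125 m and z of saddle_blue in the frame of rail_top between -0.041 and -0.031 m and angle between saddle_blue's own z axis and vertical below 0.1 rad and linear speed of saddle_blue below 0.02 m/s and contact force between the fingers and saddle_blue below 0.2 N), for 0.3 s.
3. the green saddle stands on the caliper bed, let go of, with both jaws pressing on its two legs (contact force between each of jaw_c0, caliper_c0 and saddle_green above 2 N and y of saddle_green in the frame of caliper_zero between 0.018 and 0.026 m and z of saddle_green in the frame of caliper_zero between -0.004 and 0.004 m and angle between saddle_green's own z axis and vertical below 0.1 rad and angle between the x axis of saddle_green and the y axis of caliper, either way round below 0.15 rad and contact force between the fingers and saddle_green below 0.2 N), for 0.3 s.
4. the green saddle hangs over the rail, seated and let go of (x of saddle_green in the frame of rail_top between -0.008 and 0.008 m and y of saddle_green in the frame of rail_top between -0.125 and 0.125 m and z of saddle_green in the frame of rail_top between -0.041 and -0.031 m and angle between saddle_green's own z axis and vertical below 0.1 rad and linear speed of saddle_green below 0.02 m/s and contact force between the fingers and saddle_green below 0.2 N), for 0.3 s.
5. the yellow saddle stands on the caliper bed, let go of, with both jaws pressing on its two legs (contact force between each of jaw_c0, caliper_c0 and saddle_yellow above 2 N and y of saddle_yellow in the frame of caliper_zero between 0.018 and 0.026 m and z of saddle_yellow in the frame of caliper_zero between -0.004 and 0.004 m and angle between saddle_yellow's own z axis and vertical below 0.1 rad and angle between the x axis of saddle_yellow and the y axis of caliper, either way round below 0.15 rad and contact force between the fingers and saddle_yellow below 0.2 N), for 0.3 s.
6. the yellow saddle hangs over the rail, seated and let go of (x of saddle_yellow in the frame of rail_top between -0.008 and 0.008 m and y of saddle_yellow in the frame of rail_top between -0.125 and 0.125 m and z of saddle_yellow in the frame of rail_top between -0.041 and -0.031 m and angle between saddle_yellow's own z axis and vertical below 0.1 rad and linear speed of saddle_yellow below 0.02 m/s and contact force between the fingers and saddle_yellow below 0.2 N), for 0.3 s.
7. the red saddle stands on the caliper bed, let go of, with both jaws pressing on its two legs (contact force between each of jaw_c0, caliper_c0 and saddle_red above 2 N and y of saddle_red in the frame of caliper_zero between 0.018 and 0.026 m and z of saddle_red in the frame of caliper_zero between -0.004 and 0.004 m and angle between saddle_red's own z axis and vertical below 0.1 rad and angle between the x axis of saddle_red and the y axis of caliper, either way round below 0.15 rad and contact force between the fingers and saddle_red below 0.2 N), for 0.3 s.
8. the red saddle hangs over the rail, seated and let go of (x of saddle_red in the frame of rail_top between -0.008 and 0.008 m and y of saddle_red in the frame of rail_top between -0.125 and 0.125 m and z of saddle_red in the frame of rail_top between -0.041 and -0.031 m and angle between saddle_red's own z axis and vertical below 0.1 rad and linear speed of saddle_red below 0.02 m/s and contact force between the fingers and saddle_red below 0.2 N), for 0.3 s.
At the end, for the whole second after the job is handed in: Every saddle present hangs astride the rail, let go of and still: bridge resting on the rail's top face (feet 36 mm below it, within 5 mm), centred across the rail within 8 mm, tilted less than 0.1 rad, its middle within the rail's length; the caliper's jaws are shut to less than 6 mm (all of step 2 and all of step 4 and all of step 6 and all of step 8 and value of joint jaw below 0.006 m); the robot touches nothing.
It fails at once if the dropper bottle is shoved more than 30 mm or tipped (distance of dropper_bottle from where it was at the start of the episode above 0.03 m or angle between dropper_bottle's own z axis and vertical above 0.5 rad).
It fails at once if the beaker is shoved more than 30 mm or tipped (distance of beaker from where it was at the start of the episode above 0.03 m or angle between beaker's own z axis and vertical above 0.5 rad).
It fails at once if the sample jar is shoved more than 30 mm or tipped (distance of sample_jar from where it was at the start of the episode above 0.03 m or angle between sample_jar's own z axis and vertical above 0.5 rad).
Of saddle_blue, saddle_green, saddle_yellow, saddle_red only 2 to 3 are there at a start; the rules pass over those that are not, and their reading is None.
At some moment in a run one of saddle_blue, saddle_green, saddle_yellow, saddle_red may be knocked a few centimetres aside while the robot is not near it.
Once in a run the grip may slacken for a moment while it holds something.
It also fails if it takes over 210 s, if anything falls off the work surface, if the arm or the gripper's body presses on something with over 40 N, if the wrist force passes 120 N, or if a joint passes its speed limit or range.

## Robot

A 7-joint arm with a two-finger parallel gripper is mounted at the origin on the work surface. World frame = base frame: x ahead of the robot, y to its left, z up, the work surface at z = 0. Lengths are in m, angles in rad, forces in N, time in s.
With the tool pointing down it reaches from about 0.4 to 0.85 m from the base axis. Payload 10.4 kg.
Tool frame: the origin (TCP) lies at the very end of the fingers, on their centre line; the grasp point (between the pads) lies 19 mm behind it; x points along the fingers, z is the direction in which the jaws open and shut, and the axes are right-handed (so a half turn about x gives the same grasp; the last joint's range is limited). The gripper opens to 85 mm and grips with 20 to 120 N. Pads are 22 mm wide; open, the fingers measure 114 mm over their backs; the gripper's body (76 mm by 85 mm) begins 54 mm behind the grasp point. The pads swing forward as they close: fully open they stand 13 mm farther back than shut.
Start: joints at [-1.188, 0.332, -0.065, 1.46, 0.022, 1.35, -0.088], TCP at [0.247, 0.574, 0.231] pointing down, gripper open.
Joint ranges: [-2.6, 2.6], [-0.5, 2.12], [-1.47, 1.34], [0.16, 2.42], [-1.27, 4.41], [0.06, 2.06], [-2.6, 2.6]. Speed limits (rad/s): [2.22, 2.22, 2.79, 2.79, 3.14, 3.14, 3.14].

## Interface

Orientations are given as a unit quaternion [x, y, z, w].
In Python, from workcell import get_obs, camera, camera_info, hand_in gives the robot as it stands.
- The arm moves only by the tool move_arm, never from a script. Its argument "motion" is text: rows parted by semicolons, each of 4 numbers parted by spaces: the shift along the world's x, y, z in m, then the turn about the world's z in rad. In form: tx ty tz spin; .... A call has 1 to 10 rows; each row is the pose to reach, as a shift and turn from the pose commanded when the call began; what a row does not reach only later rows make up. A row lasts 1/8 s, in which the tool goes at most 62.5 mm and 10.7 degrees, less where a joint would pass 70% of its speed; a pose out of reach is approached as far as the arm can. A call with a gripper value outside its range is refused whole. "grip" is the opening, from 0 (shut) to 1 (fully open), set as the call begins (left out, the last holds). The fingers move at their own pace and stop on an object; "force" is the grip in N (left out, the last holds). Time passes only in rows, so rows that repeat a pose let the fingers close. It gives the time, the measured TCP pose, the force and the opening at its end, in the units of the state.
- get_obs(): the state, without advancing time (a new reading comes with each control period).
- camera(name): name is "side" or "top"; returns (picture, depth): 384x512x3 uint8, red, green, blue; 384x512 float32, m along the optical axis (not along the pixel's ray), 0 where there is no reading.
- camera_info(name): a dict with "camera_matrix" (3x3 intrinsics, pixels), "k1" (the pictures are not rectified: a ray, as slopes to the right and down, at radius r is drawn at 1 + k1 r^2 times it, then the intrinsics apply), "eye" and "attitude" of the camera in the world. Camera axes: x right, y up, looking along -z (the intrinsics and any distortion apply to the point x, -y, -z); pixel columns grow to the right and rows downward; lengths in m; the calibration is good to about 2 mm. A picture is of the moment at which its call begins. camera_info takes no time and is no camera call.
- hand_in(): hands the job in, once; it reports no verdict.
The state is a dict: "clock": time; "joint_pos": joint angles; "joint_velocities": joint speeds; "tau": joint torques, N m; "position": TCP position; "ee_rot": TCP orientation; "ft_force": force on the tool from outside, world axes, zero at the start; "torque": the same for the moment, N m; "grip_width": opening from 0.0 (shut) to 1.0 (fully open).
Only numpy, scipy, OpenCV 4.12 (cv2) and the standard library are available. Lean on these libraries where they do the work, as an engineer would, in place of code of your own. Each camera call takes 0.05 s, during which the arm holds its last target.

## Working session

There is one attempt and no reset: what is moved stays moved. The work goes in short steps, Python scripts to look and compute and a tool call to move; the robot and the scene stay as the last step left them, time stands still between calls to the robot, and variables do not carry over. Pictures are saved under pics/ and viewed, and the job is handed in when it is done.

Besides the shell and the picture viewer there is one more tool, called by a JSON object that holds its "api" and its "payload", one argument or row to a line. move_arm: Moves the arm, as the interface text tells. Its arguments: {"type":"object","properties":{"motion":{"type":"string"},"grip":{"type":"number"},"force":{"type":"number"}},"required":["motion"]}

```bash
ls; mkdir -p pics; cat > h.py <<'E'
import numpy as np, cv2
from workcell import get_obs, camera, camera_info, hand_in
from scipy.spatial.transform import Rotation as R
def snap(name,fn):
    p,d=camera(name); cv2.imwrite('pics/%s.png'%fn,p[:,:,::-1]); np.savez('pics/%s.npz'%fn,p=p,d=d); return p,d
def Rc(ci):
    a=np.array(ci['attitude'],float)
    return R.from_quat(a).as_matrix() if a.size==4 else a.reshape(3,3)
def und(ci,uv):
    K=np.array(ci['camera_matrix'],float); uv=np.asarray(uv,float).reshape(-1,1,2)
    return cv2.undistortPoints(uv,K,np.array([ci['k1'],0,0,0,0.])).reshape(-1,2)
def plane(name,uv,z):
    ci=camera_info(name); s=und(ci,uv); d=np.c_[s[:,0],-s[:,1],-np.ones(len(s))]@Rc(ci).T
    e=np.array(ci['eye']); t=(z-e[2])/d[:,2]; return e+d*t[:,None]
def dep(name,uv,depth):
    ci=camera_info(name); s=und(ci,uv); d=np.c_[s[:,0],-s[:,1],-np.ones(len(s))]@Rc(ci).T
    return np.array(ci['eye'])+d*np.asarray(depth).reshape(-1,1)
def cloud(name,d):
    v,u=np.mgrid[0:384,0:512]; X=dep(name,np.c_[u.ravel(),v.ravel()],d.ravel()); X[d.ravel()==0]=np.nan
    return X.reshape(384,512,3)
def proj(name,P):
    ci=camera_info(name); c=(np.asarray(P,float).reshape(-1,3)-np.array(ci['eye']))@Rc(ci)
    s=np.c_[c[:,0]/-c[:,2],c[:,1]/c[:,2]]; r=(s**2).sum(1,keepdims=True); s=s*(1+ci['k1']*r)
    K=np.array(ci['camera_matrix']); return s@K[:2,:2].T+K[:2,2]
E
python3 - <<'E'
from h import *
for n in('top','side'):
    print(camera_info(n)); snap(n,n+'0')
print(get_obs())
E
```

```text
pics
{'camera_matrix': array([[408.93140523,   0.        , 264.5799282 ],
       [  0.        , 408.93140523, 191.51672245],
       [  0.        ,   0.        ,   1.        ]]), 'k1': 0.013936221587677338, 'eye': array([ 0.35567532, -0.05474565,  1.2539307 ]), 'attitude': array([-0.05563024,  0.05193592,  0.70569754, -0.70441388])}
{'camera_matrix': array([[350.41442098,   0.        , 258.42543148],
       [  0.        , 350.41442098, 195.09374465],
       [  0.        ,   0.        ,   1.        ]]), 'k1': -0.07487433089368838, 'eye': array([ 0.39077757, -0.74045268,  0.71862638]), 'attitude': array([ 0.42012819, -0.03644628, -0.09588887,  0.9016481 ])}
{'clock': 0.1, 'joint_pos': array([-1.18759335,  0.33280622, -0.06473182,  1.46085924,  0.02161094,
        1.34988276, -0.08848946]), 'joint_velocities': array([-5.24863041e-05, -1.38010753e-03, -2.02052810e-04, -3.79869429e-03,
       -4.04593873e-04, -9.22929799e-04, -5.11806639e-04]), 'tau': array([ 1.38890427e-03, -6.26744127e+01,  4.92264878e-02, -3.92428708e+01,
        1.64085900e-02,  7.17347677e-03, -1.91230123e-05]), 'position': array([0.24658027, 0.57394138, 0.23059619]), 'ee_rot': array([-0.38926669,  0.59084731,  0.3887438 ,  0.59012639]), 'ft_force': array([-0.56984398, -0.1307989 ,  0.23451646]), 'torque': array([-5.19802317e-05,  2.53276486e-02,  5.11301070e-03]), 'grip_width': 0.999509725030541}
```

View pics/top0.png

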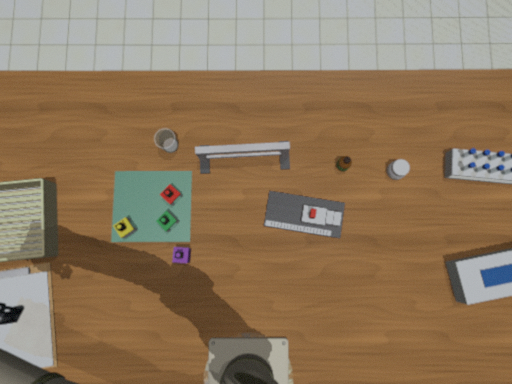

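View pics/side0.png

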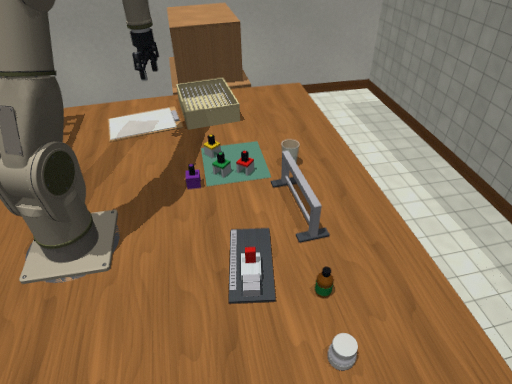

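The top view shows green at (167,220), yellow (123,227) and red (171,193) on the mat. Blue is absent. Purple at (181,255) is the look-alike. The rail is at about (243,150), the caliper at about (305,214) with its red post at (312,213). Next I'll enlarge and measure.

```bash
python3 - <<'E'
from h import *
z=np.load('pics/top0.npz'); p,d=z['p'],z['d']
a=cv2.resize(p[160:280,100:210],None,fx=5,fy=5,interpolation=cv2.INTER_CUBIC); cv2.imwrite('pics/cropS.png',a[:,:,::-1])
a=cv2.resize(p[130:250,190:360],None,fx=4.6,fy=4.6,interpolation=cv2.INTER_CUBIC); cv2.imwrite('pics/cropC.png',a[:,:,::-1])
C=cloud('top',d)
hsv=cv2.cvtColor(p,cv2.COLOR_RGB2HSV)
rng={'green':((60,150,40),(80,255,255)),'yellow':((22,150,80),(35,255,255)),'red':((0,180,80),(6,255,255)),'purple':((125,100,50),(150,255,255))}
for n,(lo,hi) in rng.items():
    m=cv2.inRange(hsv,lo,hi)
    nn,l,s,c=cv2.connectedComponentsWithStats(m)
    for i in range(1,nn):
        if s[i,4]>25:
            ys,xs=np.where(l==i); Z=np.nanmedian(C[ys,xs,2])
            print(n,c[i].round(1),s[i,4],np.nanmedian(C[ys,xs],0).round(4))
for u,v in [(243,150),(215,150),(275,148),(290,215),(332,216),(312,213),(306,213),(312,221),(285,230)]:
    print((u,v),C[v,u].round(3))
E
```

```text
yellow [123.9 227.2] 161 [0.434  0.3648 0.0445]
red [170.7 194.5] 99 [0.5311 0.2307 0.0437]
purple [181.  254.6] 218 [0.3542 0.1951 0.0439]
(243, 150) [0.651 0.013 0.116]
(215, 150) [0.65  0.092 0.121]
(275, 148) [ 0.654 -0.079  0.122]
(290, 215) [ 0.474 -0.126  0.009]
(332, 216) [ 0.468 -0.248  0.042]
(312, 213) [ 0.473 -0.185  0.077]
(306, 213) [ 0.478 -0.172  0.033]
(312, 221) [ 0.454 -0.19   0.033]
(285, 230) [ 0.429 -0.11   0.003]
```

View pics/cropS.png

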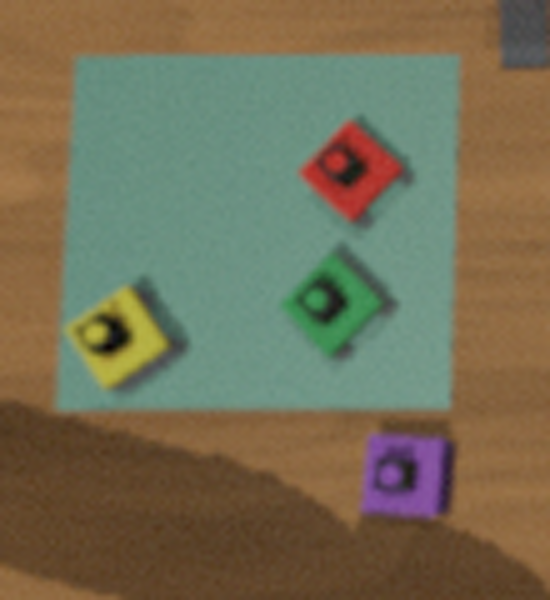

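View pics/cropC.png

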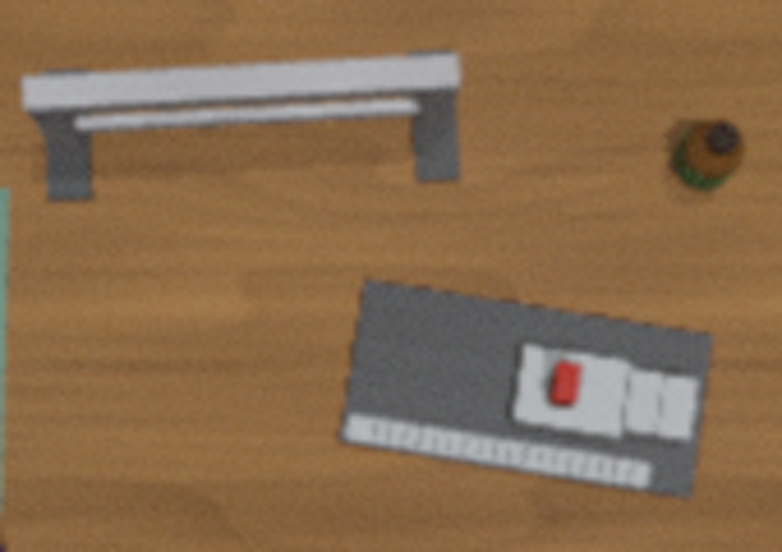

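Shapes are clear in the crops: red and green stand with their gaps facing image lower-right. Yellow shows a solid flank on the right. Now the fits.

```bash
cat > meas.py <<'E'
from h import *
RNG={'green':((58,130,60),(82,255,255)),'yellow':((20,140,80),(35,255,255)),'red':((0,170,70),(8,255,255)),'purple':((125,90,50),(150,255,255))}
def saddles(p,d,H=0.044,box=None):
    hsv=cv2.cvtColor(p,cv2.COLOR_RGB2HSV); C=cloud('top',d); out={}
    for n,(lo,hi) in RNG.items():
        m=cv2.inRange(hsv,lo,hi)
        if n=='red': m|=cv2.inRange(hsv,(176,170,70),(180,255,255))
        m=cv2.morphologyEx(m,cv2.MORPH_CLOSE,np.ones((5,5)))
        nn,l,s,c=cv2.connectedComponentsWithStats(m)
        for i in range(1,nn):
            if s[i,4]<90 : continue
            ys,xs=np.where(l==i)
            med=np.nanmedian(C[ys,xs],0)
            cs,_=cv2.findContours((l==i).astype(np.uint8),cv2.RETR_EXTERNAL,cv2.CHAIN_APPROX_NONE)
            k=max(cs,key=len).reshape(-1,2).astype(float)
            P=plane('top',k,H)[:,:2]
            r=cv2.minAreaRect((P*1000).astype(np.float32))
            cen=plane('top',[c[i]],H)[0,:2]
            out.setdefault(n,[]).append((c[i].round(1),s[i,4],med.round(3),np.round(r[0],1),np.round(r[1],1),round(r[2],1),(cen*1000).round(1)))
    return out
E
python3 - <<'E'
from meas import *
z=np.load('pics/top0.npz'); p,d=z['p'],z['d']; C=cloud('top',d)
for n,v in saddles(p,d).items():
    for q in v: print(n,*q)
# valve tops
hh=C[:,:,2]
m=((hh>0.068)&(hh<0.09)).astype(np.uint8); m[:,:100]=0;m[:,360:]=0
nn,l,s,c=cv2.connectedComponentsWithStats(m)
for i in range(1,nn):
    if s[i,4]>10: print('tall',c[i].round(1),s[i,4],plane('top',[c[i]],0.078)[0].round(4))
# rail
m=((hh>0.110)&(hh<0.13)).astype(np.uint8);m[:,:190]=0;m[:,300:]=0;m[:130]=0;m[170:]=0
cs,_=cv2.findContours(m,cv2.RETR_EXTERNAL,cv2.CHAIN_APPROX_NONE)
k=max(cs,key=len).reshape(-1,2).astype(float); P=plane('top',k,0.12)[:,:2]*1000
print('rail',cv2.minAreaRect(P.astype(np.float32)))
# bed
g=cv2.cvtColor(p,cv2.COLOR_RGB2HSV)
m=(g[:,:,1]<60).astype(np.uint8);m[:185]=0;m[240:]=0;m[:,:255]=0;m[:,350:]=0
m=cv2.morphologyEx(m,cv2.MORPH_CLOSE,np.ones((7,7)))
cs,_=cv2.findContours(m,cv2.RETR_EXTERNAL,cv2.CHAIN_APPROX_NONE)
k=max(cs,key=cv2.contourArea).reshape(-1,2).astype(float); P=plane('top',k,0.012)[:,:2]*1000
r=cv2.minAreaRect(P.astype(np.float32));print('bed',r,cv2.boxPoints(r).round(1).tolist())
# red post top
m=cv2.inRange(g,(0,150,60),(8,255,255)); m[:,:290]=0
ys,xs=np.where(m>0); k=np.c_[xs,ys].astype(float); print('post',k.mean(0),len(k),np.nanmedian(C[ys,xs],0))
q=np.nanpercentile
for row in (213,216): print([ (u,round(float(hh[row,u]),3)) for u in range(298,346,2)])
s=np.load('pics/side0.npz')['p']
a=cv2.resize(s[125:200,180:300],None,fx=6,fy=6,interpolation=cv2.INTER_CUBIC); cv2.imwrite('pics/cropSs.png',a[:,:,::-1])
a=cv2.resize(s[220:310,220:290],None,fx=6,fy=6,interpolation=cv2.INTER_CUBIC); cv2.imwrite('pics/cropCs.png',a[:,:,::-1])
E
```

```text
green [165.8 220.5] 186 [0.454 0.241 0.045] [454.5 244.3] [40.5 41.2] 46.1 [455.1 244.4]
yellow [123.5 227. ] 206 [0.435 0.365 0.045] [436.2 368.4] [42.1 42.4] 35.5 [436.1 368.5]
red [170.2 193.9] 173 [0.533 0.232 0.045] [535.2 233.8] [39.  39.7] 46.1 [534.9 233.8]
purple [180.8 254.7] 248 [0.354 0.195 0.044] [355.6 196.2] [47.1 43.3] 89.9 [354.8 196.7]
tall [164.2 137.5] 133 [0.699  0.2493 0.078 ]
tall [285.2 151.9] 12 [ 0.6543 -0.1096  0.078 ]
tall [200.9 156.3] 17 [0.6417 0.1388 0.078 ]
tall [346.3 159.7] 44 [ 0.6303 -0.2891  0.078 ]
tall [167.3 192.2] 44 [0.5347 0.2344 0.078 ]
tall [312.7 212.8] 53 [ 0.4739 -0.1875  0.078 ]
tall [163.  219.5] 48 [0.4552 0.244  0.078 ]
tall [119.4 226.3] 47 [0.4359 0.3685 0.078 ]
tall [177.9 254.5] 41 [0.3557 0.1979 0.078 ]
tall [248.3 364.5] 167 [ 0.0591 -0.0037  0.078 ]
rail ((655.89892578125, 15.122940063476562), (23.440744400024414, 269.04107666015625), 2.945369005203247)
bed ((476.77899169921875, -168.382080078125), (232.74867248535156, 109.67781829833984), 80.67827606201172) [[403.79998779296875, -274.29998779296875], [512.0, -292.1000061035156], [549.7000122070312, -62.400001525878906], [441.5, -44.70000076293945]]
post [312.13157895 213.23684211] 38 [ 0.47303035 -0.18571758  0.07998225]
[(298, 0.013), (300, 0.01), (302, 0.019), (304, 0.035), (306, 0.033), (308, 0.036), (310, 0.078), (312, 0.077), (314, 0.078), (316, 0.037), (318, 0.03), (320, 0.035), (322, 0.036), (324, 0.033), (326, 0.038), (328, 0.037), (330, 0.04), (332, 0.04), (334, 0.035), (336, 0.034), (338, 0.041), (340, 0.036), (342, 0.014), (344, 0.001)]
[(298, 0.015), (300, 0.01), (302, 0.038), (304, 0.035), (306, 0.038), (308, 0.036), (310, 0.077), (312, 0.084), (314, 0.081), (316, 0.036), (318, 0.036), (320, 0.036), (322, 0.032), (324, 0.037), (326, 0.045), (328, 0.041), (330, 0.036), (332, 0.042), (334, 0.035), (336, 0.038), (338, 0.038), (340, 0.04), (342, 0.008), (344, -0.002)]
```

View pics/cropSs.png

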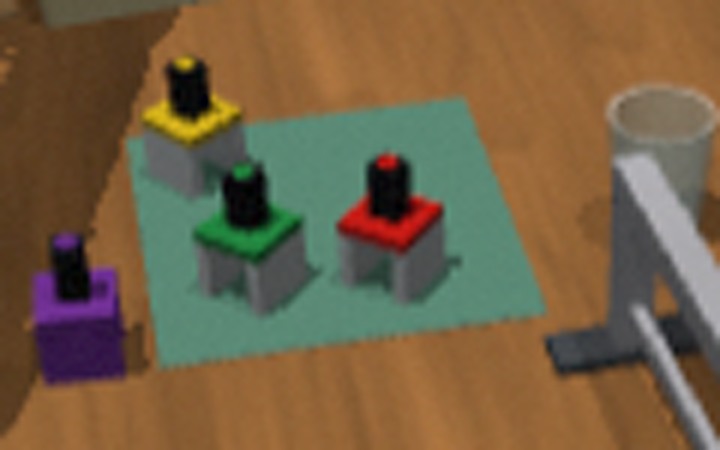

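View pics/cropCs.png

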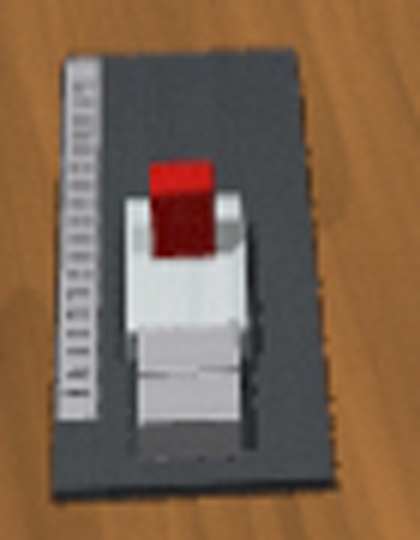

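Everything matches the given sizes. The side view confirms it: green and red have gaps facing (-x,-y), yellow's gap faces (+x,-y), purple is a solid box, and there is no blue. The jaw is shut, since the post lies 65 mm from zero. Next: tool yaw, and refine the rail from its far edge.

```bash
cat >> h.py <<'E'
def tool():
    o=get_obs(); M=R.from_quat(o['ee_rot']).as_matrix()
    return np.array(o['position'])*1000, np.degrees(np.arctan2(M[1,2],M[0,2])), M[:,0], o
def st():
    p,y,x,o=tool(); print('t%.1f'%o['clock'],'pos',p.round(1),'toolz yaw %.1f'%y,'x',x.round(3),'F',np.round(o['ft_force'],1),'g%.3f'%o['grip_width'],'q',np.round(o['joint_pos'],2))
E
python3 - <<'E'
from h import *
st()
z=np.load('pics/top0.npz'); p,d=z['p'],z['d']
g=cv2.cvtColor(p,cv2.COLOR_RGB2GRAY).astype(float)
F=[];N=[]
for u in range(200,288,4):
    col=g[130:175,u]; print(u,col[5:35].astype(int).tolist()) if u in(212,244,276) else 0
E
```

```text
t0.1 pos [246.6 573.9 230.6] toolz yaw 66.8 x [-0.    -0.001 -1.   ] F [-0.6 -0.1  0.2] g1.000 q [-1.19  0.33 -0.06  1.46  0.02  1.35 -0.09]
212 [113, 110, 115, 107, 109, 106, 106, 109, 106, 107, 128, 167, 175, 176, 175, 175, 173, 155, 103, 108, 151, 166, 141, 100, 102, 99, 97, 98, 102, 103]
244 [117, 120, 116, 115, 110, 114, 115, 113, 123, 154, 169, 173, 174, 174, 174, 166, 112, 95, 139, 167, 152, 108, 110, 101, 99, 104, 103, 102, 101, 101]
276 [105, 112, 109, 110, 113, 110, 122, 150, 170, 175, 176, 174, 175, 168, 127, 99, 137, 173, 173, 133, 106, 104, 100, 105, 103, 105, 106, 102, 105, 107]
```

```bash
cat > rail.py <<'E'
from h import *
def rail(p,us):
    g=cv2.cvtColor(p,cv2.COLOR_RGB2GRAY).astype(float); out=[]
    for u in us:
        col=g[130:165,u]; t=142.
        i=np.where(col>t)[0]
        a=i[0]; r=a-1+(t-col[a-1])/(col[a]-col[a-1])
        b=a
        while col[b]>t:b+=1
        f=b-1+(col[b-1]-t)/(col[b-1]-col[b])
        P=plane('top',[(u,130+r),(u,130+f)],0.12); out.append(np.r_[P.mean(0)[:2],P[0,0]-P[1,0]])
    return np.array(out)*1000
E
python3 - <<'E'
from rail import *
p=np.load('pics/top0.npz')['p']
o=rail(p,range(200,288,4)); k=np.polyfit(o[:,1],o[:,0],1); print(o.round(1).tolist()); print('x=',k,'yaw',-np.degrees(np.arctan(k[0])),'x at y15',np.polyval(k,15.1))
E
```

```text
[[651.6, 135.1, 19.8], [652.1, 123.7, 19.7], [652.4, 112.3, 19.8], [653.3, 100.9, 20.2], [654.3, 89.5, 19.5], [654.9, 78.1, 19.7], [655.3, 66.7, 19.7], [655.9, 55.2, 20.5], [656.5, 43.8, 19.9], [657.1, 32.4, 19.3], [657.7, 21.0, 19.4], [658.3, 9.6, 20.0], [658.9, -1.8, 20.5], [659.5, -13.2, 20.1], [660.3, -24.6, 21.0], [660.7, -36.0, 20.7], [661.2, -47.5, 20.6], [661.7, -58.9, 20.5], [662.7, -70.3, 19.8], [663.4, -81.7, 20.3], [663.3, -93.1, 19.4], [663.9, -104.5, 20.2]]
x= [-5.28833632e-02  6.58761668e+02] yaw 3.0271736402358522 x at y15 657.9631296166606
```

{"api": "move_arm", "payload": {
  "motion": "0.03 -0.06 0 0; 0.06 -0.12 0 0.12; 0.09 -0.18 0 0.24; 0.11 -0.24 0 0.24; 0.13 -0.3 0 0.24; 0.16 -0.36 0 0.24; 0.18 -0.42 0 0.24; 0.2 -0.48 0 0.24; 0.21 -0.54 0 0.24; 0.22 -0.6 -0.02 0.24",
  "grip": 0.6
}}

```text
clock: 1.35
position: [0.464, -0.0088, 0.2167]
ee_rot: [-0.457, 0.539, 0.457, 0.54]
ft_force: [1.5, -0.0, -0.0]
grip_width: 0.603
```

{"api": "move_arm", "payload": {
  "motion": "0.003 -0.06 0 0; 0.005 -0.12 -0.02 0; 0.007 -0.162 -0.06 0; 0.007 -0.162 -0.11 0; 0.007 -0.162 -0.11 0; 0.007 -0.162 -0.11 0"
}}

```text
clock: 2.1
position: [0.4711, -0.1685, 0.1076]
ee_rot: [-0.457, 0.539, 0.457, 0.54]
ft_force: [0.4, 0.5, 1.0]
grip_width: 0.601
```

```bash
python3 - <<'E'
from h import *
st(); snap('top','t1'); p,_=snap('side','s1')
a=cv2.resize(p[200:310,180:320],None,fx=5,fy=5,interpolation=cv2.INTER_CUBIC); cv2.imwrite('pics/s1c.png',a[:,:,::-1])
E
```

```text
t2.1 pos [ 471.1 -168.5  107.6] toolz yaw 80.5 x [ 0.001 -0.    -1.   ] F [0.4 0.5 1. ] g0.601 q [-0.33  0.19  0.64  1.96 -0.13  1.03  1.77]
```

View pics/s1c.png

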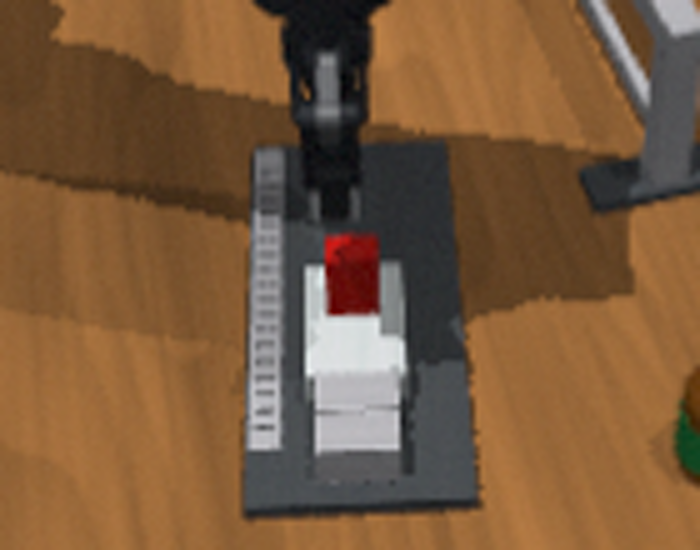

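{"api": "move_arm", "payload": {
  "motion": "0.002 -0.019 0 0; 0.002 -0.019 0 0; 0.002 -0.019 -0.03 0; 0.002 -0.019 -0.06 0; 0.002 -0.019 -0.06 0; 0.002 -0.019 -0.06 0"
}}

```text
clock: 2.95
position: [0.4732, -0.1876, 0.0475]
ee_rot: [-0.457, 0.539, 0.457, 0.54]
ft_force: [0.5, -0.5, -0.0]
grip_width: 0.598
```

{"api": "move_arm", "payload": {
  "motion": "0 0 0 0; 0 0 0 0; 0 0 0 0; 0 0 0 0; 0 0 0 0",
  "grip": 0,
  "force": 30
}}

```text
clock: 3.58
position: [0.4729, -0.1878, 0.0471]
ee_rot: [-0.457, 0.539, 0.457, 0.54]
ft_force: [-1.3, 0.4, 7.2]
grip_width: 0.185
```

{"api": "move_arm", "payload": {
  "motion": "0.003 0.02 0.001 0; 0.0065 0.04 0.001 0; 0.01 0.06 0.001 0; 0.012 0.074 0.001 0; 0.012 0.074 0.001 0; 0.012 0.074 0.001 0"
}}

```text
clock: 4.32
position: [0.4852, -0.1132, 0.0472]
ee_rot: [-0.458, 0.539, 0.457, 0.54]
ft_force: [6.0, -0.3, -9.8]
grip_width: 0.182
```

{"api": "move_arm", "payload": {
  "motion": "0 0 0 0; 0 0 0 0; 0 0 0.03 0; 0 0 0.08 0; 0 0.05 0.1 0; 0 0.1 0.1 0; 0 0.1 0.1 0",
  "grip": 0.6
}}

```text
clock: 5.2
position: [0.4843, -0.0099, 0.1475]
ee_rot: [-0.458, 0.538, 0.459, 0.539]
ft_force: [-0.0, 0.2, -0.9]
grip_width: 0.601
```

```bash
python3 - <<'E'
from meas import *
st(); p,d=snap('top','t2')
for n,v in saddles(p,d).items():
    for q in v: print(n,*q)
C=cloud('top',d)
hh=C[:,:,2]
m=((hh>0.068)&(hh<0.09)).astype(np.uint8); m[:,:100]=0;m[:,360:]=0
nn,l,s,c=cv2.connectedComponentsWithStats(m)
for i in range(1,nn):
    if s[i,4]>10: print('tall',c[i].round(1),s[i,4],plane('top',[c[i]],0.078)[0].round(4))
E
```

```text
t5.2 pos [484.3  -9.9 147.5] toolz yaw 80.8 x [ 0.     0.001 -1.   ] F [-0.   0.2 -0.9] g0.601 q [-0.58  0.08  0.54  1.96 -0.05  1.11  1.39]
green [165.9 220.6] 188 [0.454 0.241 0.046] [455.2 243.6] [40.6 39.1] 46.0 [454.9 243.8]
yellow [123.5 227.2] 206 [0.434 0.366 0.045] [435.8 368.6] [42.5 43. ] 35.5 [435.8 368.3]
red [170. 194.] 174 [0.532 0.232 0.045] [535.2 233.8] [39.  39.7] 46.1 [534.6 234.3]
purple [181.  254.5] 243 [0.354 0.193 0.044] [355.6 196.2] [47.2 43.3] 89.9 [355.5 196.3]
tall [164.  137.7] 132 [0.6985 0.2497 0.078 ]
tall [200.9 156.3] 15 [0.6415 0.1391 0.078 ]
tall [346.4 159.7] 43 [ 0.6302 -0.2893  0.078 ]
tall [167.1 192. ] 42 [0.5352 0.2351 0.078 ]
tall [286.7 208.5] 51 [ 0.4862 -0.1125  0.078 ]
tall [163.  219.5] 48 [0.4552 0.244  0.078 ]
tall [119.4 226.4] 48 [0.4356 0.3685 0.078 ]
tall [178.  254.5] 42 [0.3555 0.1977 0.078 ]
```

View pics/t2.png

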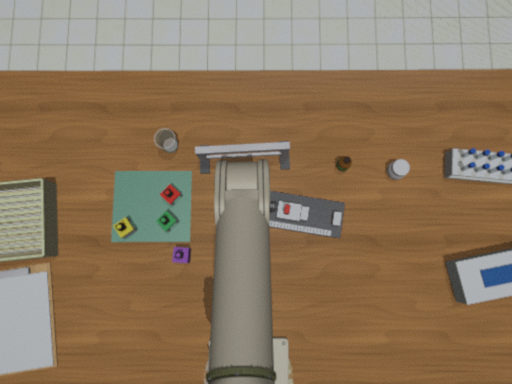

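{"api": "move_arm", "payload": {
  "motion": "-0.005 0.05 0 0.15; -0.01 0.1 0 0.3; -0.015 0.15 0 0.45; -0.02 0.2 0 0.6; -0.025 0.23 0 0.75; -0.029 0.254 0 0.9; -0.029 0.254 0 0.965; -0.029 0.254 0 0.965; -0.029 0.254 0 0.965"
}}

```text
clock: 6.38
position: [0.4558, 0.2391, 0.1471]
ee_rot: [-0.655, 0.267, 0.655, 0.267]
ft_force: [-0.0, 0.1, 0.1]
grip_width: 0.602
```

```bash
python3 - <<'E'
from meas import *
st(); p,d=snap('side','s3')
a=cv2.resize(p[90:210,140:300],None,fx=5,fy=5,interpolation=cv2.INTER_CUBIC); cv2.imwrite('pics/s3c.png',a[:,:,::-1])
E
```

```text
t6.4 pos [455.8 239.1 147.1] toolz yaw 135.6 x [-0. -0. -1.] F [-0.   0.1  0.1] g0.602 q [-0.82  0.15  0.27  1.87 -0.05  1.12  1.83]
```

View pics/s3c.png

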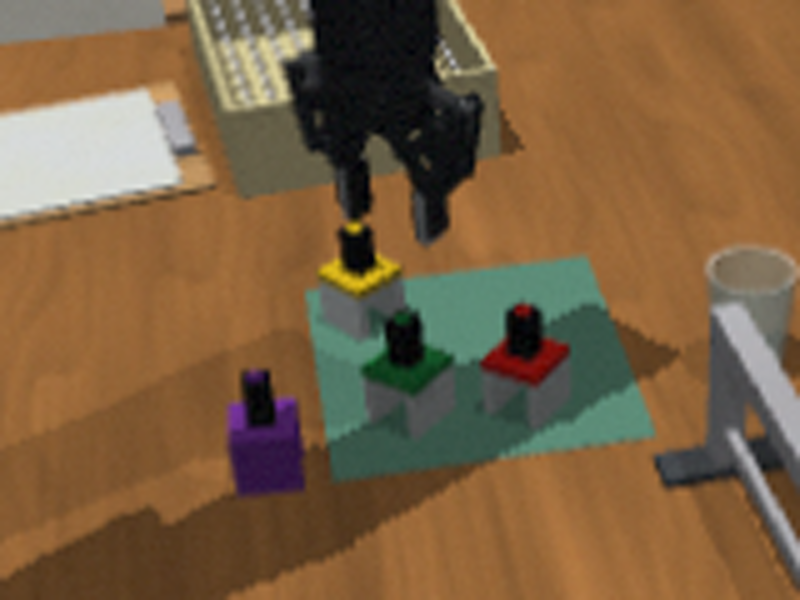

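{"api": "move_arm", "payload": {
  "motion": "0 0.004 -0.03 0; 0 0.004 -0.06 0; 0 0.004 -0.06 0; 0 0.004 -0.06 0"
}}

```text
clock: 6.92
position: [0.456, 0.2443, 0.0883]
ee_rot: [0.655, -0.266, -0.655, -0.267]
ft_force: [0.4, 0.2, 0.3]
grip_width: 0.598
```

```bash
python3 - <<'E'
from meas import *
st()
E
```

```text
t6.9 pos [456.  244.3  88.3] toolz yaw 135.7 x [ 0.001  0.001 -1.   ] F [0.4 0.2 0.3] g0.598 q [-0.82  0.23  0.26  1.92 -0.07  1.    1.85]
```

{"api": "move_arm", "payload": {
  "motion": "-0.001 0 -0.02 0; -0.001 0 -0.039 0; -0.001 0 -0.039 0; -0.001 0 -0.039 0"
}}

```text
clock: 7.42
position: [0.4552, 0.2447, 0.0496]
ee_rot: [0.655, -0.266, -0.655, -0.267]
ft_force: [0.7, 0.2, 0.1]
grip_width: 0.598
```

{"api": "move_arm", "payload": {
  "motion": "0 0 0 0; 0 0 0 0; 0 0 0 0; 0 0 0 0; 0 0 0.02 0; 0 0 0.06 0; 0 0 0.06 0",
  "grip": 0,
  "force": 50
}}

```text
clock: 8.3
position: [0.4558, 0.2452, 0.1107]
ee_rot: [0.656, -0.265, -0.654, -0.268]
ft_force: [0.1, 0.9, -2.2]
grip_width: 0.198
```

```bash
python3 - <<'E'
from meas import *
st(); p,d=snap('side','s4')
a=cv2.resize(p[90:210,140:300],None,fx=5,fy=5,interpolation=cv2.INTER_CUBIC); cv2.imwrite('pics/s4c.png',a[:,:,::-1])
E
```

```text
t8.3 pos [455.8 245.2 110.7] toolz yaw 135.8 x [ 0.004  0.003 -1.   ] F [ 0.1  0.9 -2.2] g0.198 q [-0.82  0.2   0.27  1.9  -0.06  1.04  1.84]
```

View pics/s4c.png

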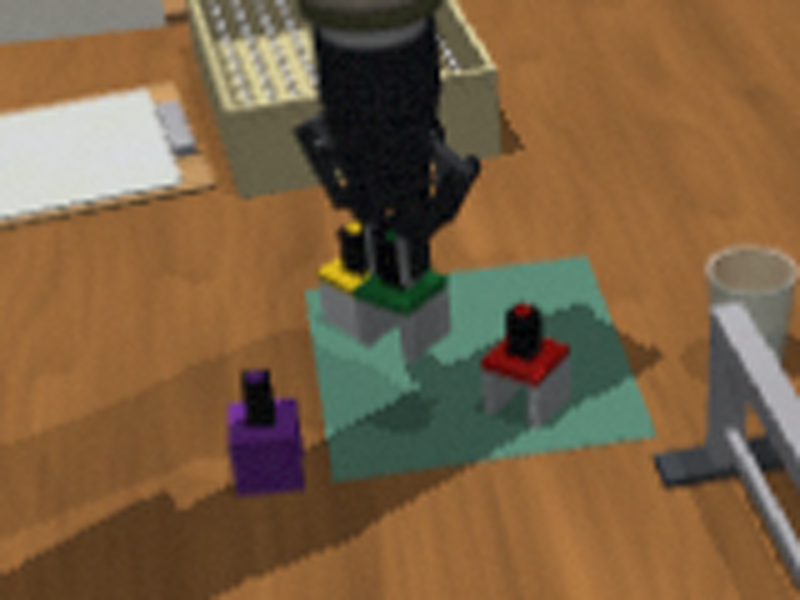

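{"api": "move_arm", "payload": {
  "motion": "0 -0.02 0.04 -0.05; 0 -0.06 0.045 -0.15; 0.002 -0.11 0.045 -0.3; 0.003 -0.16 0.045 -0.45; 0.005 -0.21 0.045 -0.6; 0.006 -0.26 0.045 -0.75; 0.008 -0.31 0.045 -0.9; 0.01 -0.36 0.045 -0.962; 0.011 -0.41 0.045 -0.962; 0.012 -0.44 0.045 -0.962"
}}

```text
clock: 9.6
position: [0.4652, -0.1982, 0.152]
ee_rot: [-0.457, 0.54, 0.457, 0.539]
ft_force: [0.3, 0.3, -1.9]
grip_width: 0.204
```

```bash
python3 - <<'E'
from meas import *
st()
E
```

```text
t9.6 pos [ 465.2 -198.2  152. ] toolz yaw 80.5 x [-0.002 -0.001 -1.   ] F [ 0.3  0.3 -1.9] g0.204 q [-0.35  0.14  0.72  1.9  -0.1   1.13  1.82]
```

{"api": "move_arm", "payload": {
  "motion": "0.002 -0.028 0 0; 0.002 -0.028 0 0; 0.002 -0.028 -0.03 0; 0.002 -0.028 -0.06 0; 0.002 -0.028 -0.07 0; 0.002 -0.028 -0.07 0"
}}

```text
clock: 10.35
position: [0.468, -0.2232, 0.0828]
ee_rot: [-0.457, 0.539, 0.458, 0.539]
ft_force: [-0.3, 0.3, -1.1]
grip_width: 0.2
```

```bash
python3 - <<'E'
from meas import *
st(); p,d=snap('side','s5')
a=cv2.resize(p[180:320,170:330],None,fx=5,fy=4.2,interpolation=cv2.INTER_CUBIC); cv2.imwrite('pics/s5c.png',a[:,:,::-1])
E
```

```text
t10.3 pos [ 468.  -223.2   82.8] toolz yaw 80.7 x [-0.001  0.    -1.   ] F [-0.3  0.3 -1.1] g0.200 q [-0.27  0.29  0.71  1.94 -0.22  1.    1.96]
```

View pics/s5c.png

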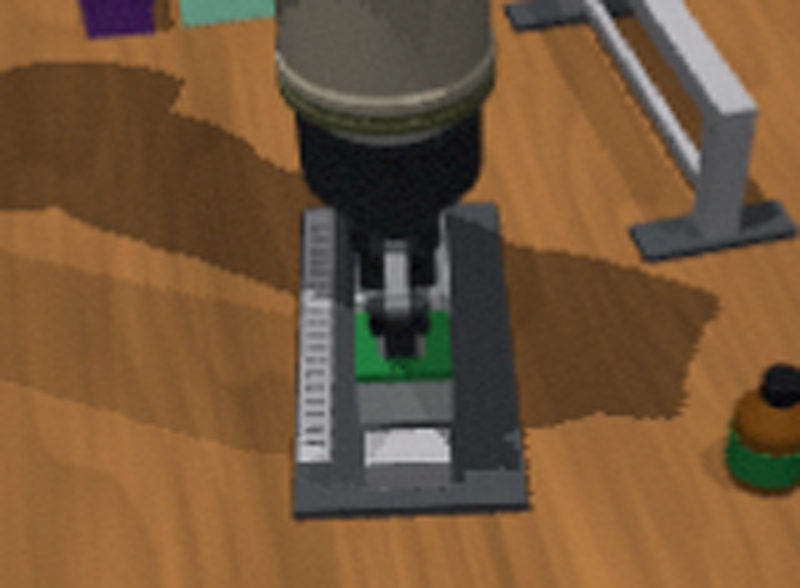

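{"api": "move_arm", "payload": {
  "motion": "0 -0.002 -0.01 0; 0 -0.002 -0.02 0; 0 -0.002 -0.021 0; 0 -0.002 -0.021 0; 0 -0.002 -0.021 0"
}}

```text
clock: 11.02
position: [0.4686, -0.2258, 0.0624]
ee_rot: [-0.458, 0.539, 0.458, 0.539]
ft_force: [-0.3, 0.4, -1.3]
grip_width: 0.201
```

{"api": "move_arm", "payload": {
  "motion": "0 0 -0.001 0; 0 0 -0.001 0; 0 0 -0.001 0; 0 0 -0.001 0; 0 0 0.02 0; 0 0 0.05 0; 0.005 0.03 0.06 0; 0.01 0.07 0.06 0; 0.0175 0.112 0.06 0; 0.0175 0.112 0.06 0",
  "grip": 0.55
}}

```text
clock: 12.28
position: [0.4865, -0.1103, 0.1222]
ee_rot: [-0.459, 0.537, 0.459, 0.538]
ft_force: [-0.8, -0.7, -0.2]
grip_width: 0.552
```

```bash
python3 - <<'E'
from meas import *
st(); p,d=snap('side','s6')
a=cv2.resize(p[180:320,170:330],None,fx=5,fy=4.2,interpolation=cv2.INTER_CUBIC); cv2.imwrite('pics/s6c.png',a[:,:,::-1])
p,d=snap('top','t6')
for n,v in saddles(p,d).items():
    for q in v: print(n,*q)
E
```

```text
t12.3 pos [ 486.5 -110.3  122.2] toolz yaw 81.0 x [ 0.     0.001 -1.   ] F [-0.8 -0.7 -0.2] g0.552 q [-0.48  0.16  0.67  1.95 -0.12  1.06  1.65]
yellow [123.5 227.2] 204 [0.434 0.365 0.045] [436.1 368.4] [42.2 42.5] 36.4 [435.8 368.3]
red [170.1 193.9] 171 [0.533 0.232 0.045] [535.2 233.9] [39.  39.7] 46.1 [534.8 234.1]
purple [180.9 254.6] 241 [0.354 0.194 0.044] [355.3 196.5] [47.3 42.8] 82.8 [355.4 196.5]
```

View pics/s6c.png

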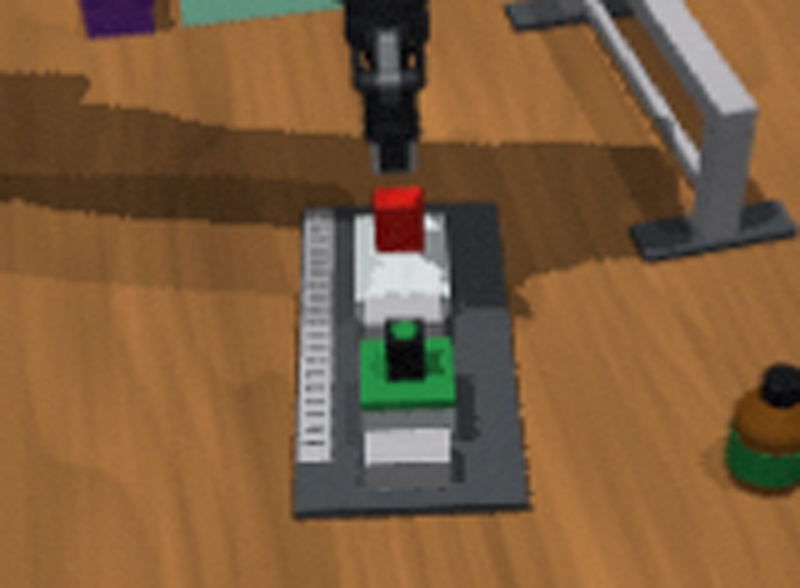

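{"api": "move_arm", "payload": {
  "motion": "0 -0.002 -0.03 0; 0 -0.002 -0.07 0; 0 -0.002 -0.074 0; 0 -0.002 -0.074 0; 0 -0.002 -0.074 0"
}}

```text
clock: 13.0
position: [0.4868, -0.1162, 0.0496]
ee_rot: [-0.458, 0.538, 0.457, 0.54]
ft_force: [0.7, 0.1, 0.8]
grip_width: 0.549
```

{"api": "move_arm", "payload": {
  "motion": "0 0 0 0; 0 0 0 0; 0 0 0 0; 0 0 0 0",
  "grip": 0,
  "force": 30
}}

```text
clock: 13.5
position: [0.4864, -0.1156, 0.0489]
ee_rot: [-0.458, 0.539, 0.458, 0.539]
ft_force: [-2.1, 1.0, 7.4]
grip_width: 0.18
```

{"api": "move_arm", "payload": {
  "motion": "-0.002 -0.01 0 0; -0.0033 -0.02 0 0; -0.0038 -0.023 0 0; -0.0041 -0.025 0 0; -0.0041 -0.025 0 0"
}}

```text
clock: 14.12
position: [0.4822, -0.141, 0.0489]
ee_rot: [-0.458, 0.539, 0.457, 0.539]
ft_force: [-1.5, 1.4, 8.5]
grip_width: 0.179
```

{"api": "move_arm", "payload": {
  "motion": "-0.0003 -0.002 0 0; -0.0006 -0.004 0 0; -0.0006 -0.004 0 0; -0.0008 -0.005 0 0; -0.0008 -0.005 0 0"
}}

```text
clock: 14.75
position: [0.4814, -0.1454, 0.0489]
ee_rot: [-0.458, 0.538, 0.458, 0.539]
ft_force: [-2.3, 3.7, 9.8]
grip_width: 0.184
```

```bash
python3 - <<'E'
from meas import *
st()
E
```

```text
t14.8 pos [ 481.4 -145.4   48.9] toolz yaw 80.7 x [ 0.001  0.001 -1.   ] F [-2.3  3.7  9.8] g0.184 q [-0.38  0.3   0.66  2.   -0.23  0.91  1.81]
```

{"api": "move_arm", "payload": {
  "motion": "-0.0002 -0.001 0 0; -0.0003 -0.002 0 0; -0.0003 -0.002 0 0; -0.0003 -0.002 0 0"
}}

```text
clock: 15.25
position: [0.4815, -0.1455, 0.0489]
ee_rot: [-0.457, 0.538, 0.459, 0.54]
ft_force: [-2.5, 12.1, 9.8]
grip_width: 0.182
```

{"api": "move_arm", "payload": {
  "motion": "0 -0.001 0 0; 0 -0.001 0 0; 0 -0.001 0 0; 0 -0.001 0 0; 0 -0.001 0 0; 0 -0.001 0 0; 0 -0.001 0 0; 0 -0.001 0 0; 0 -0.001 0 0; 0 -0.001 0 0"
}}

```text
clock: 16.5
position: [0.4814, -0.1454, 0.0489]
ee_rot: [-0.457, 0.537, 0.46, 0.54]
ft_force: [-2.9, 14.3, 14.1]
grip_width: 0.184
```

```bash
python3 - <<'E'
from meas import *
st(); p,d=snap('side','s7')
a=cv2.resize(p[180:320,170:330],None,fx=5,fy=4.2,interpolation=cv2.INTER_CUBIC); cv2.imwrite('pics/s7c.png',a[:,:,::-1])
E
```

```text
t16.5 pos [ 481.4 -145.4   48.9] toolz yaw 80.8 x [ 0.     0.004 -1.   ] F [-2.9 14.3 14.1] g0.184 q [-0.37  0.3   0.66  2.   -0.23  0.92  1.82]
```

View pics/s7c.png

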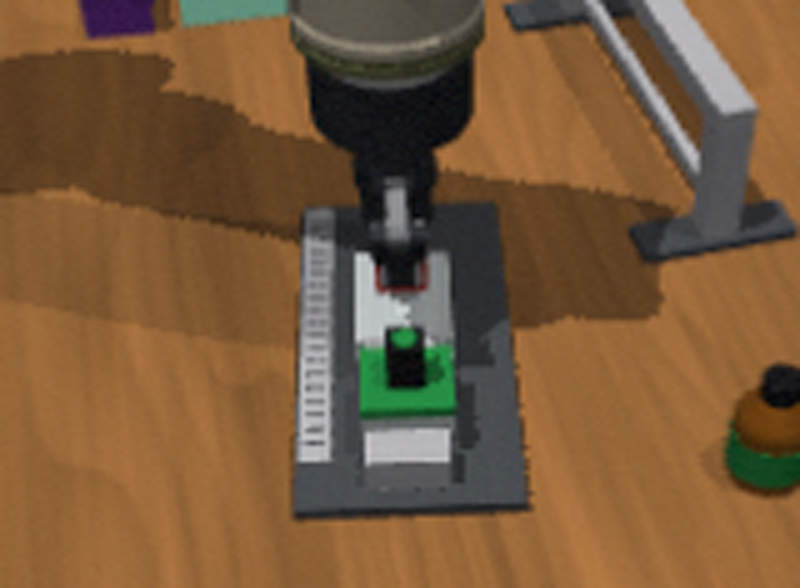

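{"api": "move_arm", "payload": {
  "motion": "0.001 0.01 0 0; 0.003 0.02 0 0; 0.005 0.036 0 0; 0.005 0.036 0 0; 0.005 0.036 0 0"
}}

```text
clock: 17.18
position: [0.4869, -0.1121, 0.0489]
ee_rot: [-0.458, 0.538, 0.457, 0.54]
ft_force: [2.0, 0.6, 6.8]
grip_width: 0.183
```

{"api": "move_arm", "payload": {
  "motion": "0 0 0 0; 0 0 0 0; 0 0 0.03 0; 0 0 0.07 0; -0.009 -0.05 0.07 0; -0.019 -0.1 0.07 0; -0.019 -0.114 0.07 0; -0.019 -0.114 0.07 0; -0.019 -0.114 0.07 0",
  "grip": 0.55
}}

```text
clock: 18.3
position: [0.467, -0.2252, 0.1178]
ee_rot: [-0.458, 0.539, 0.459, 0.539]
ft_force: [0.0, -0.1, -0.1]
grip_width: 0.552
```

```bash
python3 - <<'E'
from meas import *
st(); p,d=snap('top','t8')
for n,v in saddles(p,d).items():
    for q in v: print(n,*q)
E
```

```text
t18.3 pos [ 467.  -225.2  117.8] toolz yaw 80.8 x [-0.001  0.001 -1.   ] F [ 0.  -0.1 -0.1] g0.552 q [-0.3   0.23  0.75  1.91 -0.18  1.07  1.93]
yellow [123.4 227.1] 206 [0.434 0.365 0.045] [436.3 368.4] [42.8 42.3] 35.8 [435.9 368.6]
red [170.1 194. ] 169 [0.532 0.232 0.045] [535.1 233.9] [39.  39.7] 46.3 [534.5 234.3]
purple [180.9 254.5] 240 [0.356 0.194 0.044] [355.4 196.4] [47.3 42.5] 82.9 [355.5 196.5]
```

{"api": "move_arm", "payload": {
  "motion": "0.001 -0.0055 0 0; 0.001 -0.0055 -0.03 0; 0.001 -0.0055 -0.056 0; 0.001 -0.0055 -0.056 0; 0.001 -0.0055 -0.056 0"
}}

```text
clock: 18.98
position: [0.4682, -0.2325, 0.0631]
ee_rot: [-0.458, 0.539, 0.457, 0.539]
ft_force: [-0.2, 0.6, 0.4]
grip_width: 0.551
```

{"api": "move_arm", "payload": {
  "motion": "0 0 0 0; 0 0 0 0; 0 0 0 0; 0 0 0 0; 0 0 0.03 0; 0 0 0.08 0; 0 0 0.13 0; 0 0 0.13 0",
  "grip": 0,
  "force": 50
}}

```text
clock: 19.98
position: [0.4693, -0.2333, 0.1957]
ee_rot: [-0.459, 0.538, 0.456, 0.541]
ft_force: [0.4, 0.7, -1.8]
grip_width: 0.202
```

```bash
python3 - <<'E'
from meas import *
st()
E
```

```text
t20.0 pos [ 469.3 -233.3  195.7] toolz yaw 80.7 x [ 0.006 -0.001 -1.   ] F [ 0.4  0.7 -1.8] g0.202 q [-0.34  0.14  0.78  1.82 -0.11  1.22  1.89]
```

{"api": "move_arm", "payload": {
  "motion": "0 0.02 0.01 -0.15; 0 0.05 0.01 -0.3; 0.02 0.09 0.01 -0.45; 0.05 0.12 0.01 -0.6; 0.08 0.15 0.01 -0.75; 0.11 0.173 0.01 -0.9; 0.14 0.173 0.01 -1.05; 0.17 0.173 0.01 -1.2; 0.193 0.173 0.01 -1.356; 0.193 0.173 0.01 -1.356"
}}

```text
clock: 21.22
position: [0.661, -0.0591, 0.1999]
ee_rot: [-0.019, 0.708, 0.018, 0.706]
ft_force: [-0.4, 0.2, -2.4]
grip_width: 0.203
```

{"api": "move_arm", "payload": {
  "motion": "0 0 0 0; 0 0 0 0"
}}

```text
clock: 21.48
position: [0.66, -0.0594, 0.202]
ee_rot: [-0.018, 0.707, 0.019, 0.707]
ft_force: [0.5, 0.0, -1.7]
grip_width: 0.2
```

```bash
python3 - <<'E'
from meas import *
st(); p,d=snap('side','s9')
a=cv2.resize(p[100:250,230:390],None,fx=5,fy=4,interpolation=cv2.INTER_CUBIC); cv2.imwrite('pics/s9c.png',a[:,:,::-1])
E
```

```text
t21.5 pos [660.  -59.4 202. ] toolz yaw 3.0 x [-0.  0. -1.] F [ 0.5  0.  -1.7] g0.200 q [-0.52  0.52  0.78  1.43 -0.37  1.34  0.33]
```

View pics/s9c.png

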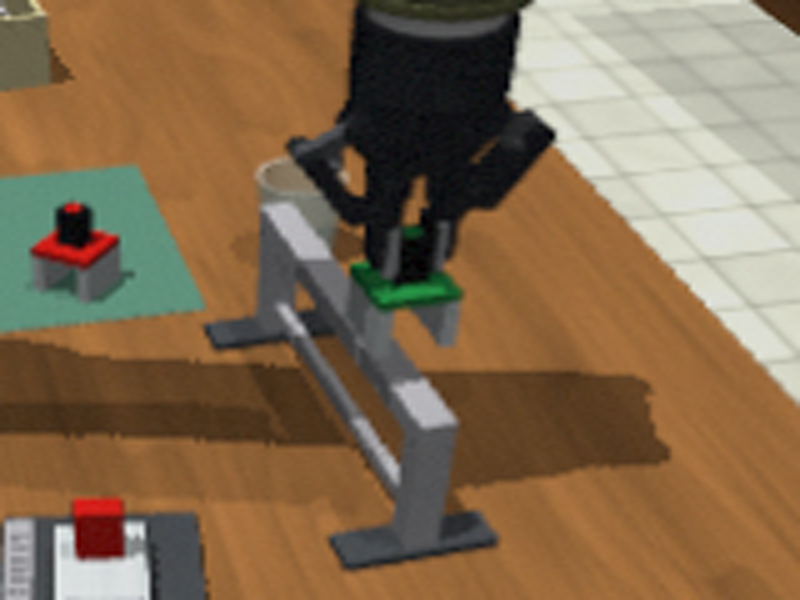

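{"api": "move_arm", "payload": {
  "motion": "0.002 0 0 0; 0.002 0 -0.015 0; 0.002 0 -0.03 0; 0.002 0 -0.04 0; 0.002 0 -0.04 0"
}}

```text
clock: 22.15
position: [0.662, -0.0591, 0.1608]
ee_rot: [-0.018, 0.708, 0.018, 0.706]
ft_force: [-0.6, 0.1, -1.4]
grip_width: 0.2
```

```bash
python3 - <<'E'
from meas import *
st(); p,d=snap('side','s10')
a=cv2.resize(p[130:230,250:370],None,fx=6.5,fy=5.8,interpolation=cv2.INTER_CUBIC); cv2.imwrite('pics/s10c.png',a[:,:,::-1])
E
```

```text
t22.1 pos [662.  -59.1 160.8] toolz yaw 3.0 x [-0.002 -0.    -1.   ] F [-0.6  0.1 -1.4] g0.200 q [-0.51  0.56  0.76  1.47 -0.39  1.28  0.34]
```

View pics/s10c.png

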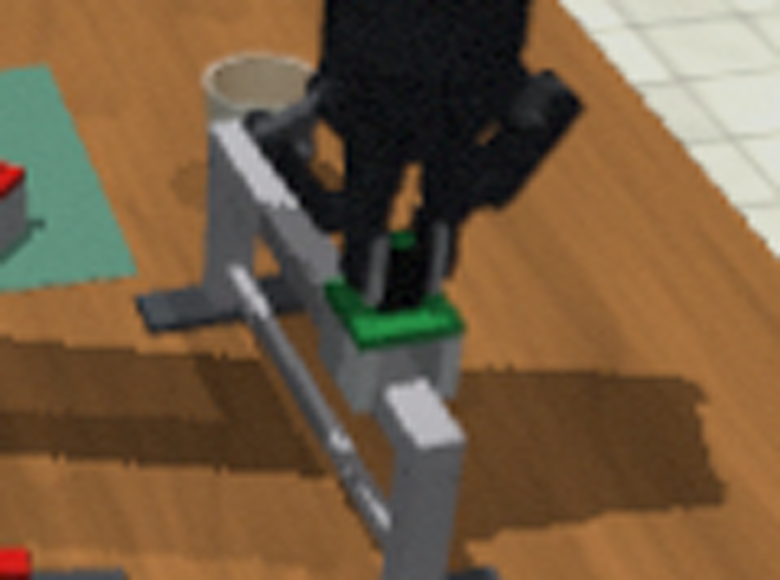

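Straddling with no contact force. Lower to the seat (TCP z about 0.136) and let go.

{"api": "move_arm", "payload": {
  "motion": "0 0 -0.01 0; 0 0 -0.02 0; 0 0 -0.0245 0; 0 0 -0.0245 0; 0 0 -0.0245 0"
}}

```text
clock: 22.82
position: [0.6628, -0.0593, 0.138]
ee_rot: [-0.018, 0.707, 0.018, 0.707]
ft_force: [-0.5, -0.1, -2.4]
grip_width: 0.2
```

{"api": "move_arm", "payload": {
  "motion": "0 0 0 0; 0 0 0 0; 0 0 0 0; 0 0 0 0; 0 0 0.03 0; 0 0 0.08 0; -0.03 0.02 0.08 0; -0.06 0.06 0.08 0; -0.06 0.06 0.08 0",
  "grip": 0.55
}}

```text
clock: 23.95
position: [0.6014, 0.005, 0.2176]
ee_rot: [-0.019, 0.707, 0.021, 0.707]
ft_force: [0.9, -0.6, 0.5]
grip_width: 0.549
```

```bash
python3 - <<'E'
from meas import *
st(); p,d=snap('side','s11')
a=cv2.resize(p[130:230,250:370],None,fx=6.5,fy=5.8,interpolation=cv2.INTER_CUBIC); cv2.imwrite('pics/s11c.png',a[:,:,::-1])
p,d=snap('top','t11')
for n,v in saddles(p,d).items():
    for q in v: print(n,*q)
E
```

```text
t23.9 pos [601.4   5.  217.6] toolz yaw 3.3 x [-0.001  0.003 -1.   ] F [ 0.9 -0.6  0.5] g0.549 q [-0.72  0.36  0.81  1.58 -0.27  1.32  0.19]
yellow [123.5 227.2] 204 [0.434 0.365 0.045] [435.7 368.5] [42.9 42.5] 34.2 [435.6 368.4]
red [170.  193.9] 167 [0.532 0.232 0.045] [535.3 235.1] [39.5 39.6] 50.1 [534.7 234.3]
```

View pics/s11c.png

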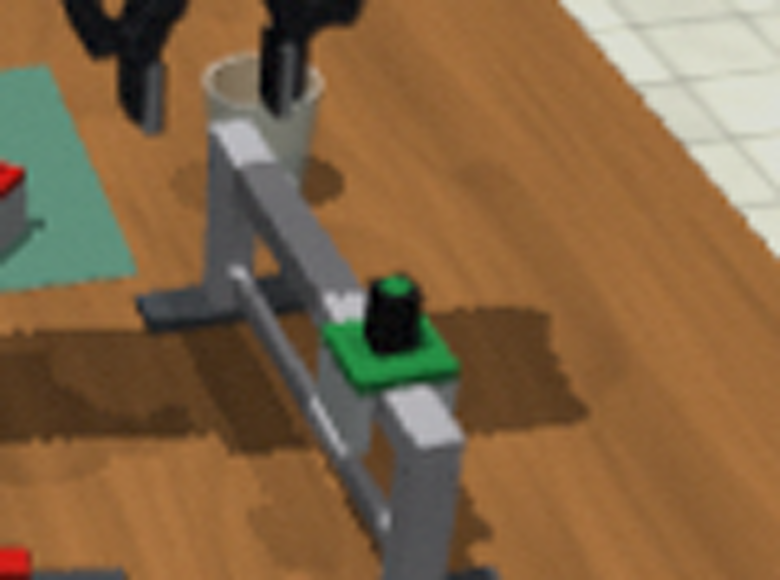

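{"api": "move_arm", "payload": {
  "motion": "-0.02 0.04 0 0.1; -0.04 0.08 0 0.2; -0.06 0.12 0 0.3; -0.08 0.16 0 0.4; -0.1 0.2 -0.01 0.5; -0.12 0.24 -0.03 0.562; -0.14 0.28 -0.05 0.562; -0.16 0.32 -0.07 0.562; -0.166 0.363 -0.09 0.562; -0.166 0.363 -0.09 0.562"
}}

```text
clock: 25.3
position: [0.4356, 0.3658, 0.1257]
ee_rot: [-0.215, 0.674, 0.214, 0.673]
ft_force: [-0.4, -0.4, 0.3]
grip_width: 0.544
```

```bash
python3 - <<'E'
from meas import *
st()
E
```

```text
t25.3 pos [435.6 365.8 125.7] toolz yaw 35.4 x [-0.001 -0.002 -1.   ] F [-0.4 -0.4  0.3] g0.544 q [-1.21  0.32  0.52  1.76 -0.17  1.11 -0.02]
```

{"api": "move_arm", "payload": {
  "motion": "0 0.002 0 0; 0 0.002 -0.03 0; 0 0.002 -0.06 0; 0 0.002 -0.075 0; 0 0.002 -0.075 0; 0 0.002 -0.075 0"
}}

```text
clock: 26.05
position: [0.4376, 0.366, 0.0539]
ee_rot: [-0.213, 0.674, 0.214, 0.675]
ft_force: [0.2, 0.4, -0.4]
grip_width: 0.546
```

{"api": "move_arm", "payload": {
  "motion": "0 0 0 0; 0 0 0 0; 0 0 0 0; 0 0 0 0; 0 0 0.03 0; 0 0 0.07 0; 0 -0.02 0.105 0; 0 -0.02 0.105 0",
  "grip": 0,
  "force": 50
}}

```text
clock: 27.05
position: [0.4379, 0.3451, 0.1598]
ee_rot: [-0.212, 0.673, 0.214, 0.675]
ft_force: [0.1, -0.5, -2.7]
grip_width: 0.201
```

```bash
python3 - <<'E'
from meas import *
st(); p,d=snap('side','s12')
a=cv2.resize(p[60:210,130:300],None,fx=4.6,fy=4,interpolation=cv2.INTER_CUBIC); cv2.imwrite('pics/s12c.png',a[:,:,::-1])
E
```

```text
t27.1 pos [437.9 345.1 159.8] toolz yaw 35.1 x [ 0.002  0.003 -1.   ] F [ 0.1 -0.5 -2.7] g0.201 q [-1.22  0.25  0.54  1.76 -0.14  1.16 -0.02]
```

View pics/s12c.png

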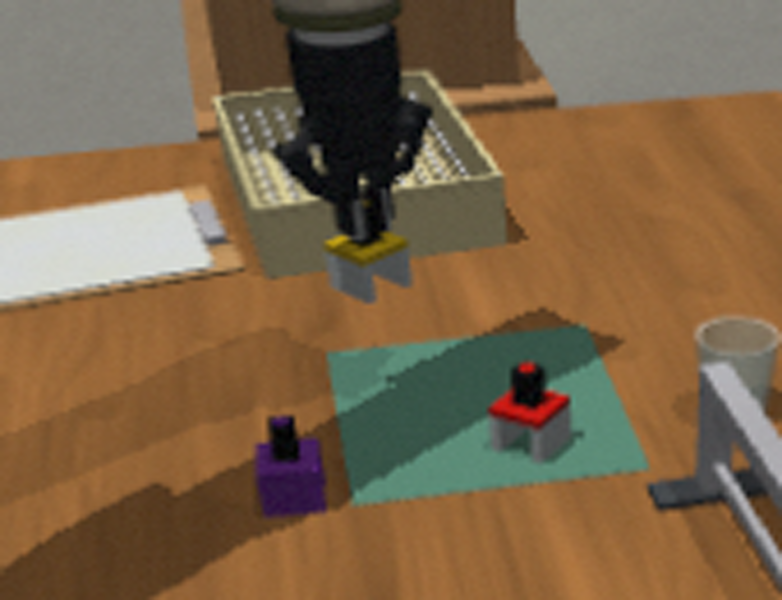

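{"api": "move_arm", "payload": {
  "motion": "0 -0.04 0 0.1; 0.003 -0.08 0 0.2; 0.006 -0.13 0 0.3; 0.01 -0.18 0 0.4; 0.013 -0.23 0 0.5; 0.016 -0.28 0 0.6; 0.02 -0.33 0 0.7; 0.023 -0.38 0 0.79; 0.027 -0.43 0 0.79; 0.03 -0.48 0 0.79"
}}

```text
clock: 28.35
position: [0.4662, -0.135, 0.1566]
ee_rot: [-0.457, 0.54, 0.457, 0.539]
ft_force: [0.7, 0.5, -2.4]
grip_width: 0.199
```

```bash
python3 - <<'E'
from meas import *
st()
E
```

```text
t28.4 pos [ 466.2 -135.   156.6] toolz yaw 80.5 x [-0.001  0.    -1.   ] F [ 0.7  0.5 -2.4] g0.199 q [-0.69  0.09  0.94  1.95 -0.08  1.14  1.68]
```

{"api": "move_arm", "payload": {
  "motion": "0.002 -0.04 0 0; 0.004 -0.08 0 0; 0.004 -0.09 0 0; 0.004 -0.09 -0.03 0; 0.004 -0.09 -0.06 0; 0.004 -0.09 -0.07 0; 0.004 -0.09 -0.07 0; 0.004 -0.09 -0.07 0"
}}

```text
clock: 29.35
position: [0.4713, -0.2243, 0.0885]
ee_rot: [-0.457, 0.54, 0.456, 0.54]
ft_force: [-0.4, -0.4, -2.5]
grip_width: 0.201
```

```bash
python3 - <<'E'
from meas import *
st(); p,d=snap('side','s13')
a=cv2.resize(p[180:320,170:330],None,fx=5,fy=4.2,interpolation=cv2.INTER_CUBIC); cv2.imwrite('pics/s13c.png',a[:,:,::-1])
E
```

```text
t29.4 pos [ 471.3 -224.3   88.5] toolz yaw 80.5 x [ 0.001 -0.    -1.   ] F [-0.4 -0.4 -2.5] g0.201 q [-0.44  0.34  0.93  1.94 -0.32  1.02  2.04]
```

View pics/s13c.png

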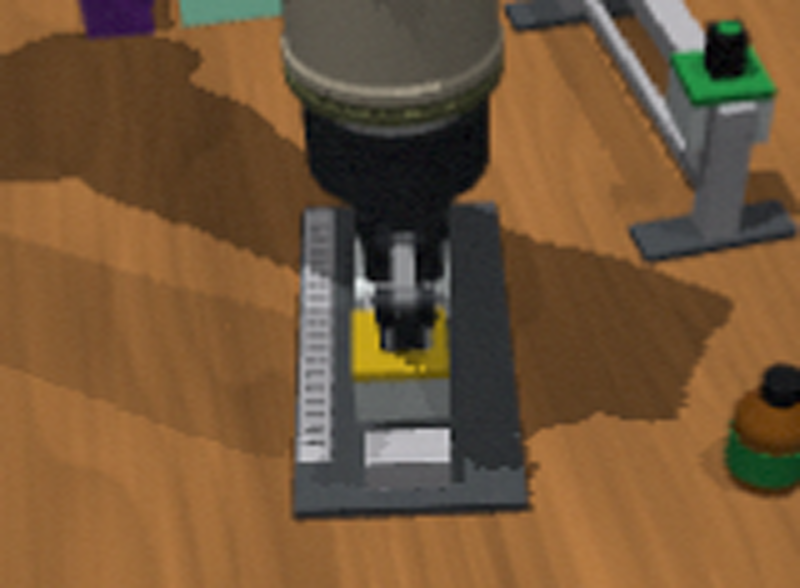

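{"api": "move_arm", "payload": {
  "motion": "0.002 -0.001 -0.01 0; 0.002 -0.001 -0.02 0; 0.002 -0.001 -0.023 0; 0.002 -0.001 -0.023 0; 0.002 -0.001 -0.023 0"
}}

```text
clock: 30.02
position: [0.473, -0.2249, 0.0652]
ee_rot: [-0.456, 0.539, 0.457, 0.54]
ft_force: [-2.8, 5.1, 12.5]
grip_width: 0.193
```

{"api": "move_arm", "payload": {
  "motion": "0 0 0.001 0; 0 0 0.001 0; 0 0 0.001 0; 0 0 0.001 0; 0 0 0.02 0; 0 0 0.05 0; 0.005 0.03 0.06 0; 0.01 0.07 0.06 0; 0.0135 0.112 0.06 0; 0.0135 0.112 0.06 0",
  "grip": 0.55
}}

```text
clock: 31.28
position: [0.487, -0.11, 0.1257]
ee_rot: [-0.458, 0.538, 0.458, 0.539]
ft_force: [-0.1, -0.3, 0.4]
grip_width: 0.552
```

```bash
python3 - <<'E'
from meas import *
st(); p,d=snap('side','s14')
a=cv2.resize(p[180:320,170:330],None,fx=5,fy=4.2,interpolation=cv2.INTER_CUBIC); cv2.imwrite('pics/s14c.png',a[:,:,::-1])
p,d=snap('top','t14')
for n,v in saddles(p,d).items():
    for q in v: print(n,*q)
E
```

```text
t31.3 pos [ 487.  -110.   125.7] toolz yaw 80.7 x [ 0.001  0.002 -1.   ] F [-0.1 -0.3  0.4] g0.552 q [-0.73  0.2   0.95  1.96 -0.19  1.07  1.72]
green [278.9 145.7] 97 [ 0.659 -0.09   0.127] [686.1 -92.6] [36.6 40.7] 89.5 [682.4 -92.5]
yellow [324.4 215.5] 191 [ 0.466 -0.222  0.057] [ 469.9 -225.5] [42.1 41.2] 80.4 [ 469.2 -225.7]
red [170.2 193.8] 174 [0.532 0.232 0.045] [536.  234.6] [41.2 39.7] 46.1 [535. 234.]
purple [180.9 254.6] 241 [0.354 0.194 0.044] [355.3 196.5] [47.3 42.8] 82.8 [355.4 196.5]
```

View pics/s14c.png

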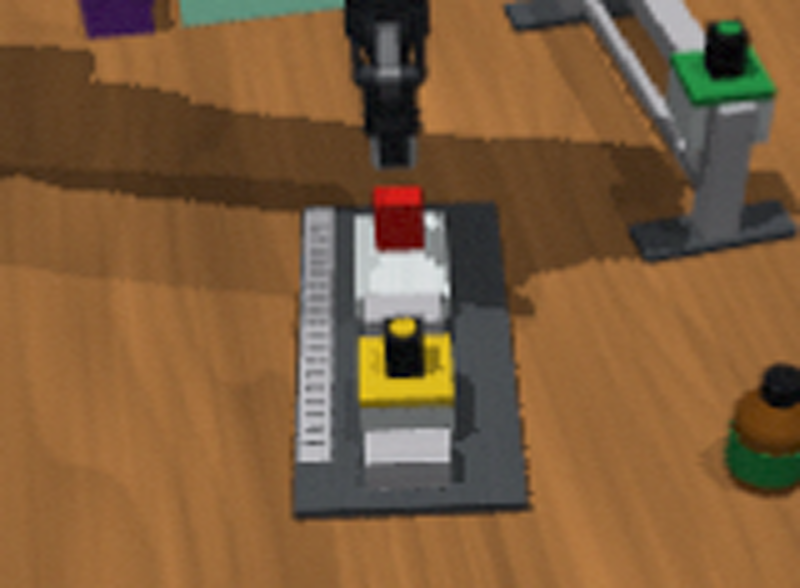

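```bash
python3 - <<'E'
from meas import *
z=np.load('pics/t14.npz'); p,d=z['p'],z['d']
for q in saddles(p,d,0.128)['green']: print(*q)
C=cloud('top',d)
print(C[140:152:2,268:292:2,2].round(3))
s=np.load('pics/s14.npz')['p']
a=cv2.resize(s[160:260,270:350],None,fx=7,fy=6,interpolation=cv2.INTER_CUBIC); cv2.imwrite('pics/s14d.png',a[:,:,::-1])
a=cv2.resize(p[125:180,190:300],None,fx=7,fy=7,interpolation=cv2.INTER_CUBIC); cv2.imwrite('pics/t14d.png',a[:,:,::-1])
E
```

```text
[278.9 145.7] 97 [ 0.659 -0.09   0.127] [663.2 -90. ] [34.1 37.9] 89.5 [659.7 -89.9]
[[ 0.004 -0.004  0.128  0.129  0.127  0.163  0.164  0.161  0.127  0.128
  -0.    -0.004]
 [ 0.005  0.003  0.128  0.127  0.127  0.164  0.162  0.161  0.126  0.128
   0.119 -0.002]
 [ 0.12   0.121  0.13   0.127  0.127  0.159  0.161  0.164  0.125  0.132
   0.118  0.003]
 [ 0.12   0.12   0.126  0.132  0.132  0.141  0.143  0.14   0.128  0.129
   0.12   0.   ]
 [ 0.12   0.12   0.126  0.13   0.13   0.129  0.126  0.13   0.128  0.128
   0.121 -0.003]
 [ 0.115  0.11   0.127  0.128  0.123  0.129  0.127  0.127  0.13   0.127
   0.098  0.002]]
```

View pics/s14d.png

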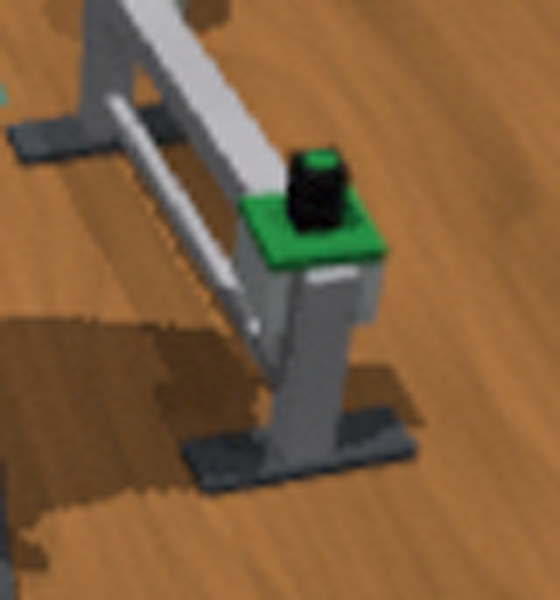

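View pics/t14d.png

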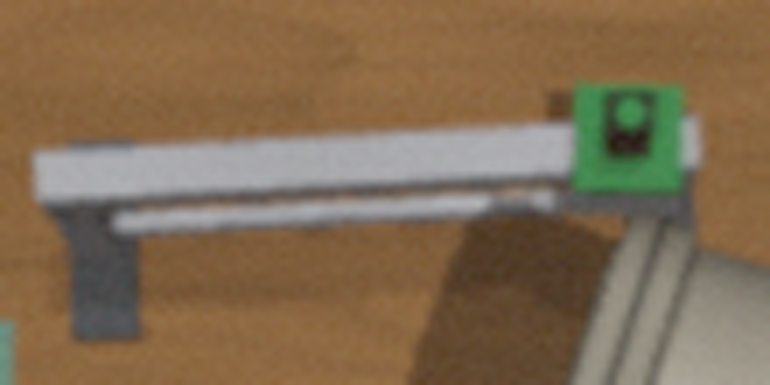

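Green slid about 30 mm along the rail, the announced knock. It still sits seated (bridge top 0.128 m) with its centre about -105 mm in the rail frame, inside ±125 mm, so I'll leave it. Now I gauge yellow.

{"api": "move_arm", "payload": {
  "motion": "0 -0.002 -0.03 0; 0 -0.002 -0.07 0; 0 -0.002 -0.077 0; 0 -0.002 -0.077 0; 0 -0.002 -0.077 0"
}}

```text
clock: 32.0
position: [0.4871, -0.1158, 0.0491]
ee_rot: [-0.457, 0.539, 0.456, 0.541]
ft_force: [-0.3, -0.8, -0.6]
grip_width: 0.556
```

{"api": "move_arm", "payload": {
  "motion": "0 0 0 0; 0 0 0 0; 0 0 0 0; 0 0 0 0",
  "grip": 0,
  "force": 30
}}

```text
clock: 32.5
position: [0.4867, -0.115, 0.0484]
ee_rot: [-0.457, 0.539, 0.457, 0.54]
ft_force: [-1.2, 2.1, 6.9]
grip_width: 0.18
```

{"api": "move_arm", "payload": {
  "motion": "-0.002 -0.01 0 0; -0.0033 -0.02 0 0; -0.0043 -0.026 0 0; -0.0046 -0.028 0 0; -0.0046 -0.028 0 0"
}}

```text
clock: 33.12
position: [0.4821, -0.1433, 0.0484]
ee_rot: [-0.457, 0.539, 0.457, 0.54]
ft_force: [-2.5, 0.5, 8.3]
grip_width: 0.182
```

{"api": "move_arm", "payload": {
  "motion": "-0.0003 -0.002 0 0; -0.0006 -0.004 0 0; -0.0006 -0.005 0 0; -0.0006 -0.005 0 0; -0.0006 -0.005 0 0"
}}

```text
clock: 33.75
position: [0.4817, -0.1454, 0.0484]
ee_rot: [-0.456, 0.538, 0.458, 0.54]
ft_force: [-4.3, 12.6, 15.1]
grip_width: 0.184
```

Good pressure (12.6 N). Hold it.

{"api": "move_arm", "payload": {
  "motion": "0 -0.001 0 0; 0 -0.001 0 0; 0 -0.001 0 0; 0 -0.001 0 0; 0 -0.001 0 0; 0 -0.001 0 0; 0 -0.001 0 0; 0 -0.001 0 0; 0 -0.001 0 0; 0 -0.001 0 0"
}}

```text
clock: 35.0
position: [0.4817, -0.1455, 0.0484]
ee_rot: [-0.456, 0.538, 0.459, 0.54]
ft_force: [-4.7, 16.5, 16.7]
grip_width: 0.187
```

{"api": "move_arm", "payload": {
  "motion": "0.001 0.01 0 0; 0.003 0.02 0 0; 0.005 0.036 0 0; 0.005 0.036 0 0; 0.005 0.036 0 0"
}}

```text
clock: 35.62
position: [0.4871, -0.1124, 0.0484]
ee_rot: [-0.457, 0.539, 0.457, 0.54]
ft_force: [1.4, 1.2, 6.5]
grip_width: 0.181
```

{"api": "move_arm", "payload": {
  "motion": "0 0 0 0; 0 0 0 0; 0 0 0.03 0; 0 0 0.07 0; -0.009 -0.05 0.07 0; -0.016 -0.1 0.07 0; -0.016 -0.118 0.07 0; -0.016 -0.118 0.07 0; -0.016 -0.118 0.07 0; -0.016 -0.118 0.07 0",
  "grip": 0.55
}}

```text
clock: 36.88
position: [0.4702, -0.23, 0.1175]
ee_rot: [-0.457, 0.539, 0.457, 0.54]
ft_force: [0.5, -0.3, 0.4]
grip_width: 0.55
```

```bash
python3 - <<'E'
from meas import *
st(); p,d=snap('side','s15')
a=cv2.resize(p[180:320,170:330],None,fx=5,fy=4.2,interpolation=cv2.INTER_CUBIC); cv2.imwrite('pics/s15c.png',a[:,:,::-1])
E
```

```text
t36.9 pos [ 470.2 -230.   117.5] toolz yaw 80.5 x [-0.     0.001 -1.   ] F [ 0.5 -0.3  0.4] g0.550 q [-0.48  0.31  0.99  1.91 -0.29  1.08  2.03]
```

View pics/s15c.png

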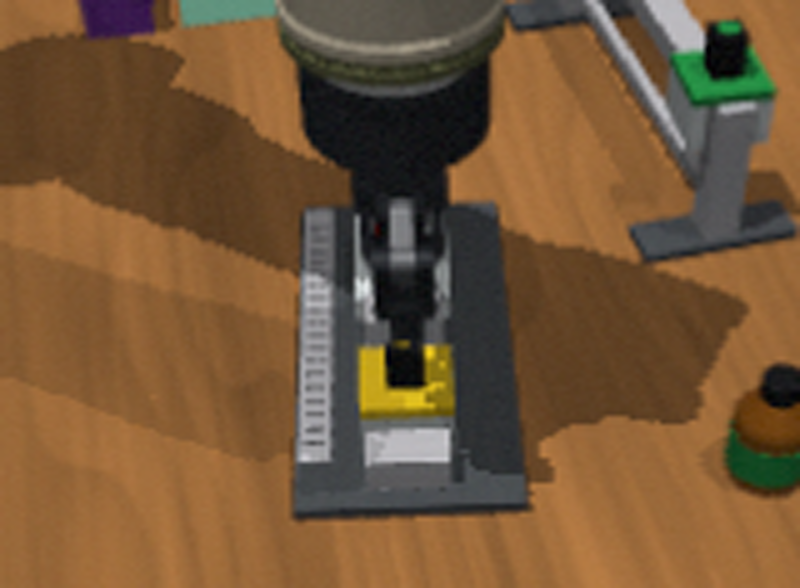

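{"api": "move_arm", "payload": {
  "motion": "-0.001 -0.001 0 0; -0.001 -0.001 -0.03 0; -0.001 -0.001 -0.055 0; -0.001 -0.001 -0.055 0; -0.001 -0.001 -0.055 0"
}}

```text
clock: 37.55
position: [0.4693, -0.2326, 0.0635]
ee_rot: [-0.457, 0.54, 0.456, 0.54]
ft_force: [-0.5, -0.8, -0.2]
grip_width: 0.549
```

{"api": "move_arm", "payload": {
  "motion": "0 0 0 0; 0 0 0 0; 0 0 0 0; 0 0 0 0; 0 0 0.03 0; 0 0 0.08 0; 0 0 0.14 0; 0 0 0.14 0",
  "grip": 0,
  "force": 50
}}

```text
clock: 38.55
position: [0.4708, -0.2334, 0.2064]
ee_rot: [-0.458, 0.538, 0.455, 0.542]
ft_force: [0.5, -0.2, -1.7]
grip_width: 0.201
```

```bash
python3 - <<'E'
from meas import *
st()
E
```

```text
t38.5 pos [ 470.8 -233.4  206.4] toolz yaw 80.4 x [ 0.007 -0.    -1.   ] F [ 0.5 -0.2 -1.7] g0.201 q [-0.57  0.18  1.06  1.81 -0.17  1.25  1.94]
```

{"api": "move_arm", "payload": {
  "motion": "0 0.03 0 -0.15; 0 0.07 0 -0.3; 0 0.12 0 -0.45; 0.01 0.17 0 -0.6; 0.03 0.21 0 -0.75; 0.06 0.238 0 -0.9; 0.1 0.238 0 -1.05; 0.14 0.238 0 -1.2; 0.188 0.238 0 -1.351; 0.188 0.238 0 -1.351"
}}

```text
clock: 39.8
position: [0.6581, 0.0058, 0.1987]
ee_rot: [-0.02, 0.708, 0.017, 0.705]
ft_force: [-0.9, 0.3, -2.8]
grip_width: 0.201
```

{"api": "move_arm", "payload": {
  "motion": "0 0 0 0; 0 0 0 0"
}}

```text
clock: 40.05
position: [0.6562, 0.0056, 0.203]
ee_rot: [-0.018, 0.707, 0.019, 0.707]
ft_force: [-0.1, -0.2, -2.4]
grip_width: 0.2
```

```bash
python3 - <<'E'
from meas import *
st(); p,d=snap('side','s16')
a=cv2.resize(p[100:230,240,][None] if 0 else p[100:240,230,][None] if 0 else p[100:240,230:370],None,fx=5,fy=4.2,interpolation=cv2.INTER_CUBIC); cv2.imwrite('pics/s16c.png',a[:,:,::-1])
E
```

```text
t40.0 pos [656.2   5.6 203. ] toolz yaw 3.0 x [ 0.     0.001 -1.   ] F [-0.1 -0.2 -2.4] g0.200 q [-0.74  0.58  0.98  1.45 -0.48  1.37  0.31]
```

View pics/s16c.png

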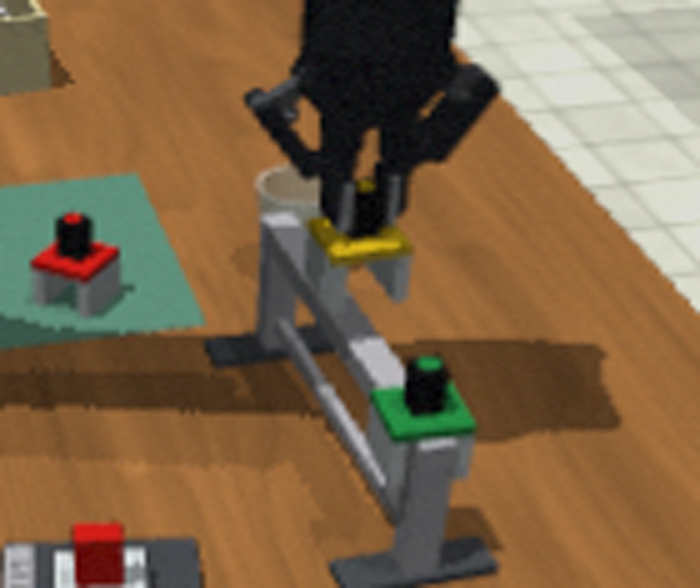

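{"api": "move_arm", "payload": {
  "motion": "0.002 0 0 0; 0.002 0 -0.015 0; 0.002 0 -0.03 0; 0.002 0 -0.042 0; 0.002 0 -0.042 0"
}}

```text
clock: 40.72
position: [0.6582, 0.0059, 0.1591]
ee_rot: [-0.019, 0.708, 0.019, 0.706]
ft_force: [0.1, 0.1, -2.5]
grip_width: 0.205
```

```bash
python3 - <<'E'
from meas import *
st(); p,d=snap('side','s17')
a=cv2.resize(p[120:220,240:360],None,fx=6.5,fy=5.8,interpolation=cv2.INTER_CUBIC); cv2.imwrite('pics/s17c.png',a[:,:,::-1])
E
```

```text
t40.7 pos [658.2   5.9 159.1] toolz yaw 3.0 x [-0.002 -0.    -1.   ] F [ 0.1  0.1 -2.5] g0.205 q [-0.73  0.62  0.95  1.49 -0.51  1.3   0.33]
```

View pics/s17c.png

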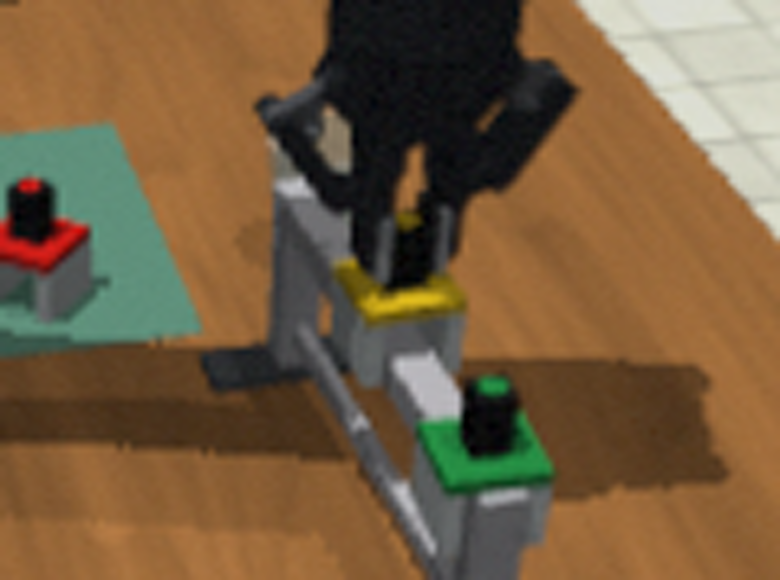

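{"api": "move_arm", "payload": {
  "motion": "0 0 -0.01 0; 0 0 -0.02 0; 0 0 -0.0235 0; 0 0 -0.0235 0; 0 0 -0.0235 0"
}}

```text
clock: 41.4
position: [0.6591, 0.0057, 0.1375]
ee_rot: [-0.019, 0.707, 0.019, 0.707]
ft_force: [0.4, -0.4, -1.8]
grip_width: 0.203
```

{"api": "move_arm", "payload": {
  "motion": "0 0 0 0; 0 0 0 0; 0 0 0 0; 0 0 0 0; 0 0 0.03 0; 0 0 0.08 0; -0.03 0.02 0.08 0; -0.06 0.06 0.08 0; -0.06 0.06 0.08 0",
  "grip": 0.55
}}

```text
clock: 42.52
position: [0.5975, 0.0707, 0.217]
ee_rot: [-0.02, 0.707, 0.022, 0.706]
ft_force: [1.3, -0.3, 0.0]
grip_width: 0.549
```

```bash
python3 - <<'E'
from meas import *
st(); p,d=snap('side','s18')
a=cv2.resize(p[120:220,240:360],None,fx=6.5,fy=5.8,interpolation=cv2.INTER_CUBIC); cv2.imwrite('pics/s18c.png',a[:,:,::-1])
p,d=snap('top','t18')
for n,v in saddles(p,d).items():
    for q in v: print(n,*q)
E
```

```text
t42.5 pos [597.5  70.7 217. ] toolz yaw 3.4 x [-0.001  0.003 -1.   ] F [ 1.3 -0.3  0. ] g0.549 q [-0.98  0.44  1.04  1.59 -0.39  1.34  0.17]
green [279.3 145.6] 99 [ 0.659 -0.09   0.128] [686.1 -92.6] [36.6 40.8] 89.5 [682.7 -93.6]
yellow [244.5 145.6] 239 [0.656 0.007 0.129] [681.8  14. ] [50.2 48.8] 0.2 [683.   12.4]
```

View pics/s18c.png

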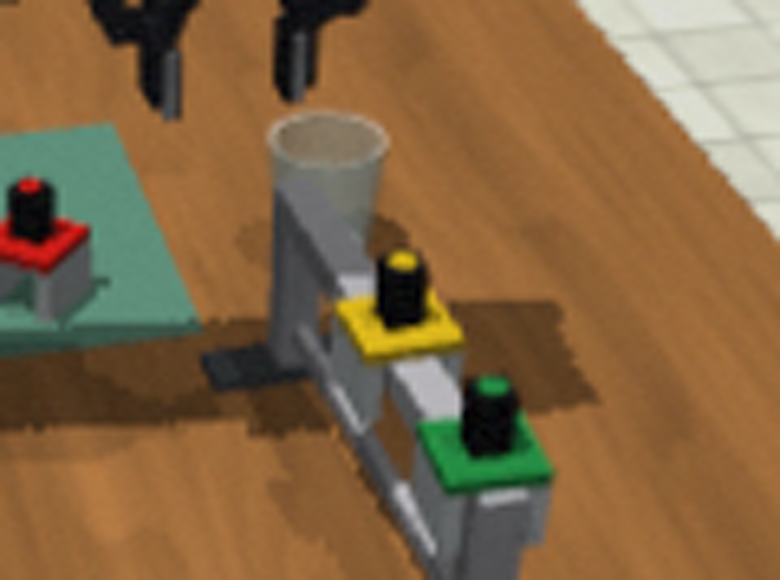

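{"api": "move_arm", "payload": {
  "motion": "-0.01 0.03 0 -0.15; -0.02 0.06 0 -0.3; -0.035 0.09 0 -0.45; -0.05 0.12 -0.02 -0.6; -0.06 0.15 -0.05 -0.75; -0.0625 0.163 -0.08 -0.826; -0.0625 0.163 -0.092 -0.826; -0.0625 0.163 -0.092 -0.826; -0.0625 0.163 -0.092 -0.826"
}}

```text
clock: 43.75
position: [0.5376, 0.2274, 0.1264]
ee_rot: [0.267, 0.654, -0.267, 0.655]
ft_force: [1.1, -0.5, -0.7]
grip_width: 0.542
```

```bash
python3 - <<'E'
from meas import *
st()
p,d=snap('side','s19')
a=cv2.resize(p[90:200,180:310],None,fx=6,fy=5.4,interpolation=cv2.INTER_CUBIC); cv2.imwrite('pics/s19c.png',a[:,:,::-1])
E
```

```text
t43.8 pos [537.6 227.4 126.4] toolz yaw -44.4 x [ 0.002  0.001 -1.   ] F [ 1.1 -0.5 -0.7] g0.542 q [-1.35  0.58  1.17  1.75 -0.57  1.2  -0.8 ]
```

View pics/s19c.png

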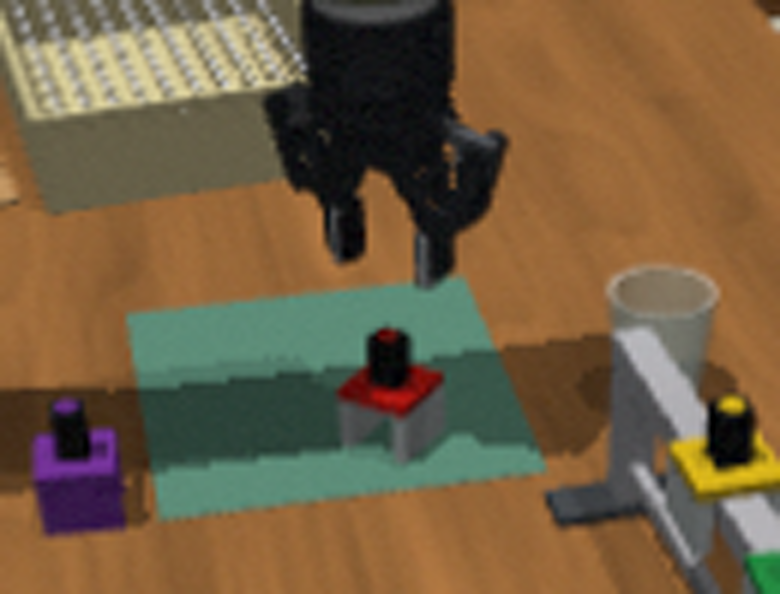

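Red sits aligned below the fingers, but joint 3 is drifting (1.17, limit 1.34), so I take the half-turned grasp: spin +π here.

{"api": "move_arm", "payload": {
  "motion": "0 0.003 0 0.17; 0 0.003 0 0.34; 0 0.003 0 0.51; 0 0.003 0 0.68; 0 0.003 0 0.85; 0 0.003 0 1.02; 0 0.003 0 1.19; 0 0.003 0 1.36; 0 0.003 0 1.53; 0 0.003 0 1.57"
}}

```text
clock: 45.05
position: [0.5371, 0.2313, 0.1262]
ee_rot: [-0.274, 0.651, 0.275, 0.652]
ft_force: [-0.0, 0.3, 0.4]
grip_width: 0.549
```

```bash
python3 - <<'E'
from meas import *
st()
E
```

```text
t45.0 pos [537.1 231.3 126.2] toolz yaw 45.7 x [ 0.001  0.001 -1.   ] F [-0.   0.3  0.4] g0.549 q [-1.14  0.41  0.81  1.74 -0.33  1.13  0.57]
```

Joint 3 fell to 0.81, as expected. Complete the turn.

{"api": "move_arm", "payload": {
  "motion": "0 0.001 0 0.17; 0 0.001 0 0.34; 0 0.001 0 0.51; 0 0.001 0 0.68; 0 0.001 0 0.85; 0 0.001 0 1.02; -0.001 0.002 0 1.19; -0.001 0.002 0 1.36; -0.001 0.002 0 1.53; -0.001 0.002 0 1.578"
}}

```text
clock: 46.3
position: [0.5359, 0.2333, 0.1257]
ee_rot: [0.656, -0.264, -0.656, -0.265]
ft_force: [-0.5, 0.0, 0.6]
grip_width: 0.546
```

```bash
python3 - <<'E'
from meas import *
st(); p,d=snap('top','t20')
for n,v in saddles(p,d).items():
    for q in v: print(n,*q)
E
```

```text
t46.3 pos [535.9 233.3 125.7] toolz yaw 136.1 x [ 0.001  0.    -1.   ] F [-0.5  0.   0.6] g0.546 q [-0.91  0.35  0.51  1.73 -0.19  1.12  2.03]
yellow [244.4 145.5] 242 [0.656 0.007 0.128] [681.9  14. ] [50.2 48.8] 0.2 [683.2  12.6]
red [170.1 193.9] 165 [0.533 0.232 0.044] [535.1 233.9] [39.  39.6] 46.3 [534.7 234.3]
purple [181.1 254.7] 237 [0.354 0.193 0.044] [354.8 196.1] [47.9 42. ] 85.5 [354.9 196. ]
```

{"api": "move_arm", "payload": {
  "motion": "-0.001 0.001 -0.02 0; -0.001 0.001 -0.05 0; -0.001 0.001 -0.075 0; -0.001 0.001 -0.075 0; -0.001 0.001 -0.075 0"
}}

```text
clock: 46.98
position: [0.5352, 0.2348, 0.0514]
ee_rot: [0.656, -0.265, -0.655, -0.265]
ft_force: [0.3, 0.4, -0.2]
grip_width: 0.549
```

{"api": "move_arm", "payload": {
  "motion": "0 0 0 0; 0 0 0 0; 0 0 0 0; 0 0 0 0; 0 0 0.03 0; 0 0 0.07 0; 0 0 0.11 0; 0 0 0.11 0",
  "grip": 0,
  "force": 50
}}

```text
clock: 47.98
position: [0.536, 0.2354, 0.1634]
ee_rot: [0.657, -0.263, -0.655, -0.266]
ft_force: [-0.8, -0.3, -1.9]
grip_width: 0.204
```

```bash
python3 - <<'E'
from meas import *
st(); p,d=snap('side','s21')
a=cv2.resize(p[70:200,160:310],None,fx=5,fy=4.5,interpolation=cv2.INTER_CUBIC); cv2.imwrite('pics/s21c.png',a[:,:,::-1])
E
```

```text
t48.0 pos [536.  235.4 163.4] toolz yaw 136.1 x [ 0.004  0.003 -1.   ] F [-0.8 -0.3 -1.9] g0.204 q [-0.93  0.31  0.53  1.69 -0.17  1.18  2.02]
```

View pics/s21c.png

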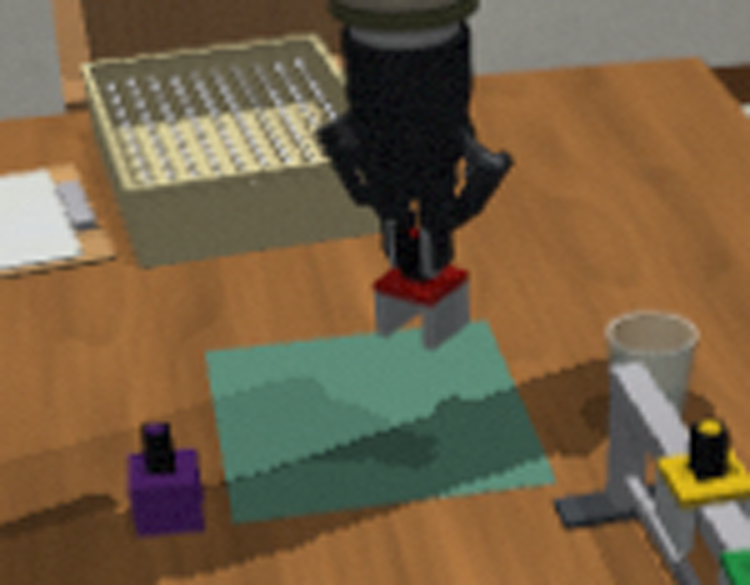

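{"api": "move_arm", "payload": {
  "motion": "-0.02 -0.02 0 -0.05; -0.04 -0.06 0 -0.15; -0.06 -0.11 0 -0.28; -0.066 -0.16 0 -0.42; -0.067 -0.21 0 -0.56; -0.067 -0.26 0 -0.7; -0.067 -0.31 0 -0.84; -0.067 -0.36 0 -0.967; -0.067 -0.41 0 -0.967; -0.067 -0.44 0 -0.967"
}}

```text
clock: 49.28
position: [0.4661, -0.2075, 0.1591]
ee_rot: [-0.457, 0.54, 0.457, 0.539]
ft_force: [1.2, -0.5, -1.2]
grip_width: 0.201
```

```bash
python3 - <<'E'
from meas import *
st()
E
```

```text
t49.3 pos [ 466.1 -207.5  159.1] toolz yaw 80.5 x [-0.002 -0.    -1.   ] F [ 1.2 -0.5 -1.2] g0.201 q [-0.53  0.18  0.95  1.89 -0.16  1.15  1.89]
```

{"api": "move_arm", "payload": {
  "motion": "0.002 -0.018 0 0; 0.002 -0.018 0 0; 0.002 -0.018 -0.03 0; 0.002 -0.018 -0.06 0; 0.002 -0.018 -0.076 0; 0.002 -0.018 -0.076 0; 0.002 -0.018 -0.076 0"
}}

```text
clock: 50.15
position: [0.47, -0.2233, 0.085]
ee_rot: [-0.458, 0.539, 0.457, 0.539]
ft_force: [0.0, 0.5, -1.2]
grip_width: 0.2
```

```bash
python3 - <<'E'
from meas import *
st(); p,d=snap('side','s22')
a=cv2.resize(p[180:320,170:330],None,fx=5,fy=4.2,interpolation=cv2.INTER_CUBIC); cv2.imwrite('pics/s22c.png',a[:,:,::-1])
E
```

```text
t50.1 pos [ 470.  -223.3   85. ] toolz yaw 80.7 x [ 0.001 -0.    -1.   ] F [ 0.   0.5 -1.2] g0.200 q [-0.42  0.33  0.9   1.94 -0.31  1.01  2.03]
```

View pics/s22c.png

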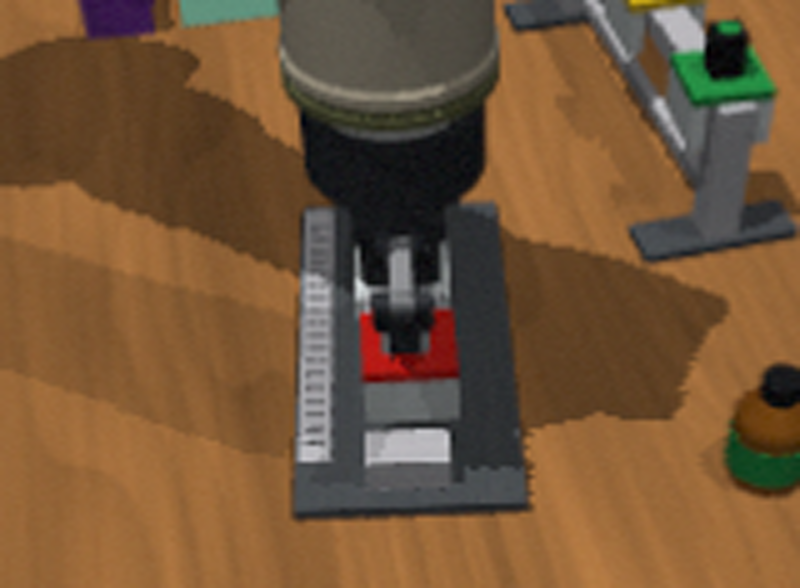

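{"api": "move_arm", "payload": {
  "motion": "-0.001 -0.002 -0.01 0; -0.001 -0.002 -0.018 0; -0.001 -0.002 -0.0205 0; -0.001 -0.002 -0.0205 0; -0.001 -0.002 -0.0205 0"
}}

```text
clock: 50.82
position: [0.4684, -0.2252, 0.0636]
ee_rot: [-0.458, 0.539, 0.458, 0.539]
ft_force: [0.1, -0.3, -1.6]
grip_width: 0.199
```

{"api": "move_arm", "payload": {
  "motion": "0 0 0 0; 0 0 0 0; 0 0 0 0; 0 0 0 0; 0 0 0.02 0; 0 0 0.05 0; 0.005 0.03 0.06 0; 0.01 0.07 0.06 0; 0.0165 0.112 0.06 0; 0.0165 0.112 0.06 0",
  "grip": 0.55
}}

```text
clock: 52.08
position: [0.486, -0.11, 0.1248]
ee_rot: [-0.459, 0.537, 0.459, 0.538]
ft_force: [0.3, -0.0, -0.1]
grip_width: 0.552
```

```bash
python3 - <<'E'
from meas import *
st(); p,d=snap('side','s23')
a=cv2.resize(p[180:320,170:330],None,fx=5,fy=4.2,interpolation=cv2.INTER_CUBIC); cv2.imwrite('pics/s23c.png',a[:,:,::-1])
E
```

```text
t52.1 pos [ 486.  -110.   124.8] toolz yaw 81.0 x [ 0.001  0.001 -1.   ] F [ 0.3 -0.  -0.1] g0.552 q [-0.69  0.19  0.91  1.96 -0.17  1.07  1.7 ]
```

View pics/s23c.png

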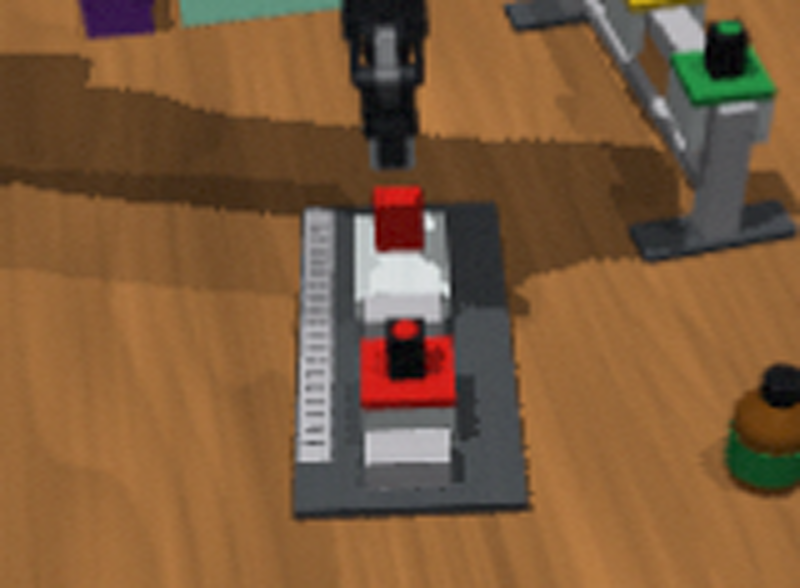

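Red stands well on the bed. Repeat the gauging.

{"api": "move_arm", "payload": {
  "motion": "0.001 -0.002 -0.03 0; 0.001 -0.002 -0.07 0; 0.001 -0.002 -0.076 0; 0.001 -0.002 -0.076 0; 0.001 -0.002 -0.076 0"
}}

```text
clock: 52.75
position: [0.4869, -0.1157, 0.0492]
ee_rot: [-0.458, 0.538, 0.457, 0.54]
ft_force: [0.3, -0.7, 0.4]
grip_width: 0.551
```

{"api": "move_arm", "payload": {
  "motion": "0 0 0 0; 0 0 0 0; 0 0 0 0; 0 0 0 0",
  "grip": 0,
  "force": 30
}}

```text
clock: 53.25
position: [0.4865, -0.115, 0.0484]
ee_rot: [-0.458, 0.539, 0.458, 0.539]
ft_force: [-1.9, 2.2, 7.0]
grip_width: 0.18
```

{"api": "move_arm", "payload": {
  "motion": "-0.002 -0.01 0 0; -0.0033 -0.02 0 0; -0.0043 -0.026 0 0; -0.0046 -0.028 0 0; -0.0046 -0.028 0 0"
}}

```text
clock: 53.88
position: [0.4818, -0.1435, 0.0484]
ee_rot: [-0.458, 0.539, 0.458, 0.539]
ft_force: [-2.0, -0.0, 7.6]
grip_width: 0.186
```

{"api": "move_arm", "payload": {
  "motion": "-0.0003 -0.002 0 0; -0.0006 -0.004 0 0; -0.0006 -0.005 0 0; -0.0006 -0.005 0 0; -0.0006 -0.005 0 0"
}}

```text
clock: 54.5
position: [0.4815, -0.1454, 0.0484]
ee_rot: [-0.457, 0.538, 0.459, 0.54]
ft_force: [-3.7, 12.5, 13.7]
grip_width: 0.181
```

{"api": "move_arm", "payload": {
  "motion": "0 -0.001 0 0; 0 -0.001 0 0; 0 -0.001 0 0; 0 -0.001 0 0; 0 -0.001 0 0; 0 -0.001 0 0; 0 -0.001 0 0; 0 -0.001 0 0; 0 -0.001 0 0; 0 -0.001 0 0"
}}

```text
clock: 55.75
position: [0.4815, -0.1455, 0.0484]
ee_rot: [-0.457, 0.537, 0.46, 0.54]
ft_force: [-4.9, 17.9, 15.8]
grip_width: 0.183
```

{"api": "move_arm", "payload": {
  "motion": "0.001 0.01 0 0; 0.003 0.02 0 0; 0.005 0.036 0 0; 0.005 0.036 0 0; 0.005 0.036 0 0"
}}

```text
clock: 56.38
position: [0.4869, -0.1126, 0.0484]
ee_rot: [-0.458, 0.538, 0.458, 0.539]
ft_force: [1.0, 1.9, 6.9]
grip_width: 0.182
```

{"api": "move_arm", "payload": {
  "motion": "0 0 0 0; 0 0 0 0; 0 0 0.03 0; 0 0 0.07 0; -0.009 -0.05 0.07 0; -0.018 -0.1 0.07 0; -0.018 -0.118 0.07 0; -0.018 -0.118 0.07 0; -0.018 -0.118 0.07 0; -0.018 -0.118 0.07 0",
  "grip": 0.55
}}

```text
clock: 57.62
position: [0.468, -0.23, 0.1175]
ee_rot: [-0.458, 0.538, 0.458, 0.539]
ft_force: [0.7, 0.2, 0.0]
grip_width: 0.552
```

```bash
python3 - <<'E'
from meas import *
st(); p,d=snap('side','s24')
a=cv2.resize(p[180:320,170:330],None,fx=5,fy=4.2,interpolation=cv2.INTER_CUBIC); cv2.imwrite('pics/s24c.png',a[:,:,::-1])
E
```

```text
t57.6 pos [ 468.  -230.   117.5] toolz yaw 80.8 x [-0.     0.001 -1.   ] F [0.7 0.2 0. ] g0.552 q [-0.45  0.29  0.95  1.91 -0.27  1.08  2.02]
```

View pics/s24c.png

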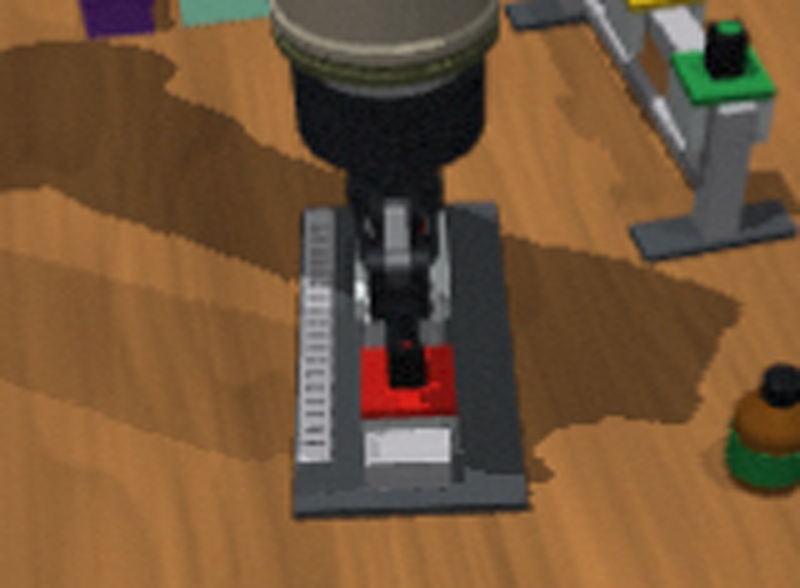

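{"api": "move_arm", "payload": {
  "motion": "0.0005 -0.001 0 0; 0.0005 -0.001 -0.03 0; 0.0005 -0.001 -0.055 0; 0.0005 -0.001 -0.055 0; 0.0005 -0.001 -0.055 0"
}}

```text
clock: 58.3
position: [0.4687, -0.2326, 0.0636]
ee_rot: [-0.458, 0.539, 0.457, 0.539]
ft_force: [-0.7, 0.2, 0.4]
grip_width: 0.548
```

{"api": "move_arm", "payload": {
  "motion": "0 0 0 0; 0 0 0 0; 0 0 0 0; 0 0 0 0; 0 0 0.03 0; 0 0 0.08 0; 0 0 0.14 0; 0 0 0.14 0",
  "grip": 0,
  "force": 50
}}

```text
clock: 59.3
position: [0.4701, -0.2334, 0.2067]
ee_rot: [-0.459, 0.537, 0.456, 0.541]
ft_force: [0.1, 0.2, -3.4]
grip_width: 0.198
```

```bash
python3 - <<'E'
from meas import *
st()
E
```

```text
t59.3 pos [ 470.1 -233.4  206.7] toolz yaw 80.7 x [ 0.007 -0.001 -1.   ] F [ 0.1  0.2 -3.4] g0.198 q [-0.54  0.17  1.02  1.81 -0.15  1.24  1.93]
```

{"api": "move_arm", "payload": {
  "motion": "0 0.03 0 -0.15; 0 0.07 0 -0.3; 0 0.12 0 -0.45; 0 0.17 0 -0.6; 0.01 0.22 0 -0.75; 0.03 0.27 0 -0.9; 0.06 0.31 0 -1.05; 0.1 0.321 0 -1.2; 0.14 0.321 0 -1.356; 0.184 0.321 0 -1.356"
}}

```text
clock: 60.55
position: [0.653, 0.0894, 0.2011]
ee_rot: [-0.018, 0.708, 0.018, 0.706]
ft_force: [0.9, -0.1, 0.2]
grip_width: 0.2
```

{"api": "move_arm", "payload": {
  "motion": "0 0 0 0; 0 0 0 0"
}}

```text
clock: 60.8
position: [0.6516, 0.0882, 0.2016]
ee_rot: [-0.018, 0.707, 0.018, 0.706]
ft_force: [0.6, -0.3, -0.7]
grip_width: 0.2
```

```bash
python3 - <<'E'
from meas import *
st(); p,d=snap('side','s25')
a=cv2.resize(p[100:230,230:370],None,fx=5,fy=4.5,interpolation=cv2.INTER_CUBIC); cv2.imwrite('pics/s25c.png',a[:,:,::-1])
E
```

```text
t60.8 pos [651.6  88.2 201.6] toolz yaw 2.9 x [-0.002 -0.001 -1.   ] F [ 0.6 -0.3 -0.7] g0.200 q [-0.79  0.53  0.84  1.44 -0.39  1.35  0.12]
```

View pics/s25c.png

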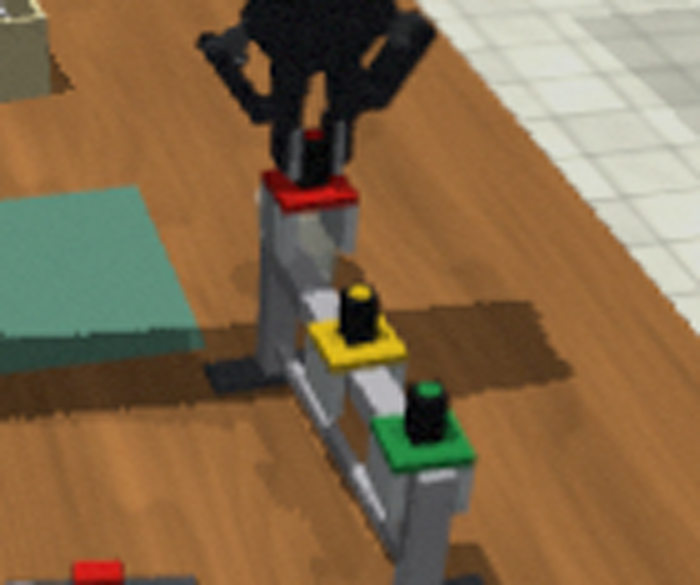

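{"api": "move_arm", "payload": {
  "motion": "0.002 0 0 0; 0.002 0 -0.015 0; 0.002 0 -0.03 0; 0.002 0 -0.041 0; 0.002 0 -0.041 0"
}}

```text
clock: 61.48
position: [0.6536, 0.0888, 0.1603]
ee_rot: [-0.019, 0.708, 0.018, 0.706]
ft_force: [0.1, 0.2, -0.6]
grip_width: 0.203
```

```bash
python3 - <<'E'
from meas import *
st(); p,d=snap('side','s26')
a=cv2.resize(p[110:210,230:350],None,fx=6.5,fy=5.8,interpolation=cv2.INTER_CUBIC); cv2.imwrite('pics/s26c.png',a[:,:,::-1])
E
```

```text
t61.5 pos [653.6  88.8 160.3] toolz yaw 3.0 x [-0.002 -0.    -1.   ] F [ 0.1  0.2 -0.6] g0.203 q [-0.78  0.56  0.82  1.49 -0.42  1.28  0.14]
```

View pics/s26c.png

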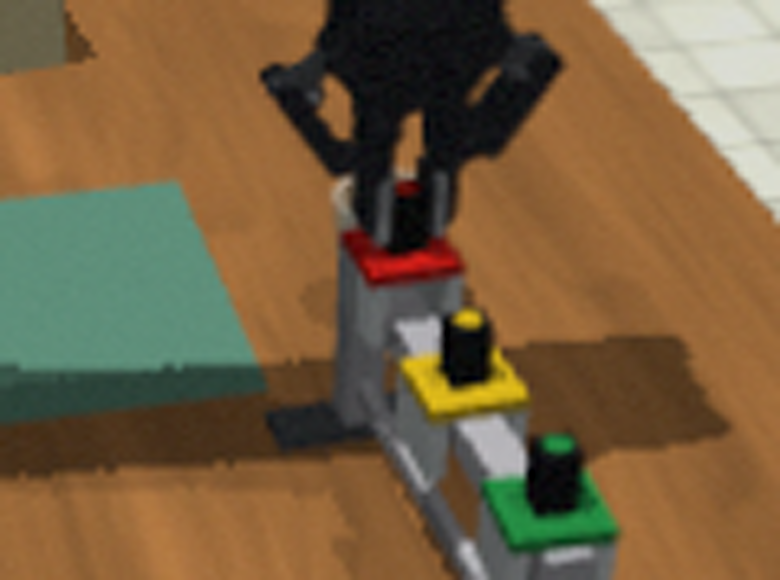

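{"api": "move_arm", "payload": {
  "motion": "0 0 -0.01 0; 0 0 -0.02 0; 0 0 -0.0245 0; 0 0 -0.0245 0; 0 0 -0.0245 0"
}}

```text
clock: 62.15
position: [0.6544, 0.0887, 0.1375]
ee_rot: [-0.018, 0.707, 0.018, 0.707]
ft_force: [0.0, -0.3, -0.8]
grip_width: 0.199
```

{"api": "move_arm", "payload": {
  "motion": "0 0 0 0; 0 0 0 0; 0 0 0 0; 0 0 0 0; 0 0 0.03 0; 0 0 0.08 0; -0.03 0 0.08 0.05; -0.08 0 0.08 0.15; -0.1 0 0.08 0.3; -0.1 0 0.08 0.3",
  "grip": 0.55
}}

```text
clock: 63.4
position: [0.5536, 0.0892, 0.2177]
ee_rot: [-0.123, 0.696, 0.125, 0.696]
ft_force: [0.2, 0.1, 0.4]
grip_width: 0.546
```

```bash
python3 - <<'E'
from meas import *
st(); p,d=snap('side','s27')
a=cv2.resize(p[110:230,230:350],None,fx=6.5,fy=5,interpolation=cv2.INTER_CUBIC); cv2.imwrite('pics/s27c.png',a[:,:,::-1])
E
```

```text
t63.4 pos [553.6  89.2 217.7] toolz yaw 20.2 x [ 0.     0.002 -1.   ] F [0.2 0.1 0.4] g0.546 q [-0.96  0.25  0.85  1.69 -0.2   1.29  0.28]
```

View pics/s27c.png

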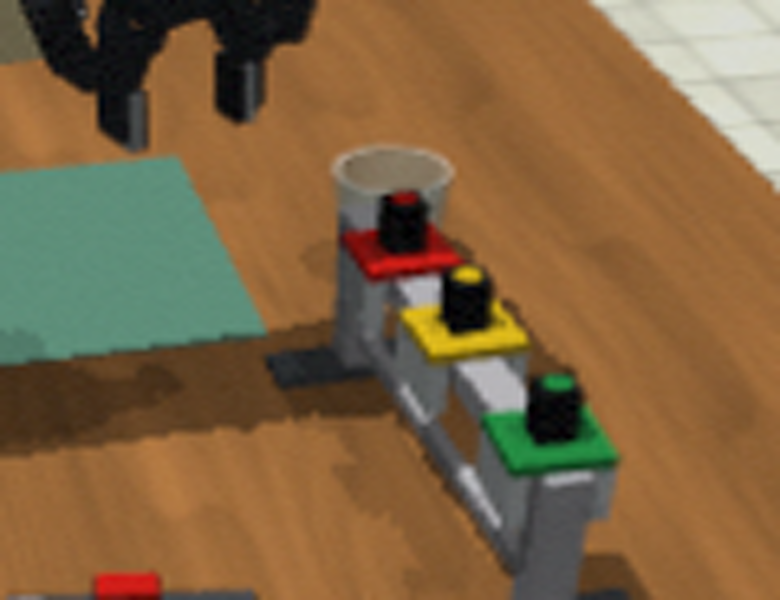

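All three hang. Now shut the jaw.

{"api": "move_arm", "payload": {
  "motion": "-0.02 -0.02 0 0.15; -0.04 -0.05 0 0.3; -0.06 -0.09 0 0.45; -0.067 -0.13 0 0.6; -0.067 -0.17 -0.02 0.75; -0.067 -0.202 -0.05 0.9; -0.067 -0.202 -0.08 1.056; -0.067 -0.202 -0.092 1.056; -0.067 -0.202 -0.092 1.056"
}}

```text
clock: 64.58
position: [0.4875, -0.1134, 0.1251]
ee_rot: [-0.456, 0.541, 0.456, 0.54]
ft_force: [-0.2, 0.0, 1.1]
grip_width: 0.546
```

```bash
python3 - <<'E'
from meas import *
st(); p,d=snap('side','s28')
a=cv2.resize(p[180:320,170:330],None,fx=5,fy=4.2,interpolation=cv2.INTER_CUBIC); cv2.imwrite('pics/s28c.png',a[:,:,::-1])
E
```

```text
t64.6 pos [ 487.5 -113.4  125.1] toolz yaw 80.4 x [-0.001 -0.001 -1.   ] F [-0.2  0.   1.1] g0.546 q [-0.7   0.2   0.93  1.95 -0.18  1.08  1.71]
```

View pics/s28c.png

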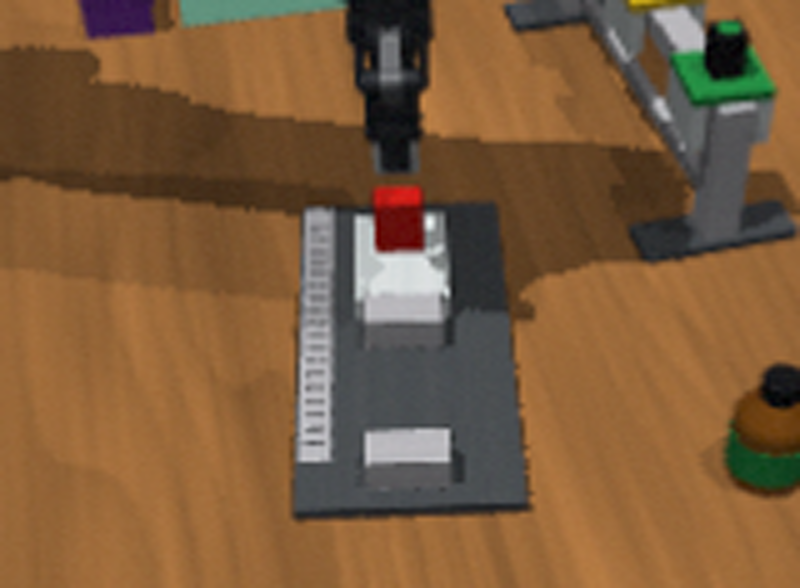

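{"api": "move_arm", "payload": {
  "motion": "0 0 -0.03 0; 0 0 -0.07 0; 0 0 -0.076 0; 0 0 -0.076 0; 0 0 -0.076 0"
}}

```text
clock: 65.25
position: [0.4885, -0.1133, 0.0508]
ee_rot: [-0.458, 0.538, 0.457, 0.54]
ft_force: [-0.2, 0.5, 0.1]
grip_width: 0.549
```

{"api": "move_arm", "payload": {
  "motion": "0 0 0 0; 0 0 0 0; 0 0 0 0; 0 0 0 0",
  "grip": 0,
  "force": 30
}}

```text
clock: 65.75
position: [0.4877, -0.1132, 0.0499]
ee_rot: [-0.458, 0.539, 0.458, 0.539]
ft_force: [-1.8, 1.3, 6.9]
grip_width: 0.181
```

{"api": "move_arm", "payload": {
  "motion": "-0.0033 -0.02 0 0; -0.0066 -0.04 0 0; -0.009 -0.055 0 0; -0.011 -0.067 0 0; -0.0117 -0.071 0 0; -0.0117 -0.071 0 0; -0.0117 -0.071 0 0"
}}

```text
clock: 66.62
position: [0.4759, -0.1848, 0.0499]
ee_rot: [-0.458, 0.539, 0.457, 0.539]
ft_force: [-2.1, -0.6, 7.7]
grip_width: 0.18
```

{"api": "move_arm", "payload": {
  "motion": "-0.0003 -0.002 0 0; -0.0006 -0.004 0 0; -0.0008 -0.005 0 0; -0.0008 -0.005 0 0; -0.0008 -0.005 0 0"
}}

```text
clock: 67.25
position: [0.4752, -0.189, 0.0499]
ee_rot: [-0.458, 0.539, 0.458, 0.539]
ft_force: [-2.3, 1.6, 10.5]
grip_width: 0.18
```

{"api": "move_arm", "payload": {
  "motion": "-0.0002 -0.001 0 0; -0.0003 -0.002 0 0; -0.0003 -0.002 0 0; -0.0003 -0.002 0 0"
}}

```text
clock: 67.75
position: [0.4752, -0.189, 0.0499]
ee_rot: [-0.457, 0.538, 0.459, 0.539]
ft_force: [-3.6, 9.6, 14.0]
grip_width: 0.182
```

The jaw has hit the stop: shut. Relax, release and withdraw.

{"api": "move_arm", "payload": {
  "motion": "0.0003 0.002 0 0; 0.0003 0.002 0 0; 0.0003 0.002 0 0"
}}

```text
clock: 68.12
position: [0.4752, -0.1889, 0.0499]
ee_rot: [-0.458, 0.539, 0.458, 0.539]
ft_force: [-2.6, 1.3, 9.1]
grip_width: 0.178
```

{"api": "move_arm", "payload": {
  "motion": "0 0 0 0; 0 0 0 0; 0 0 0 0; 0 0 0.03 0; 0 0 0.08 0; 0 0 0.13 0; -0.03 0.04 0.15 0; -0.04 0.08 0.15 0; -0.04 0.13 0.15 0; -0.04 0.13 0.15 0",
  "grip": 0.55
}}

```text
clock: 69.38
position: [0.4346, -0.0558, 0.1992]
ee_rot: [-0.459, 0.537, 0.46, 0.538]
ft_force: [0.3, -0.4, 0.1]
grip_width: 0.545
```

{"api": "move_arm", "payload": {
  "motion": "0 0.05 0 0; 0 0.1 0 0; 0 0.15 0 0; 0 0.2 0 0; 0 0.25 0 0; 0 0.3 0 0; 0 0.3 0 0; 0 0.3 0 0"
}}

```text
clock: 70.38
position: [0.4352, 0.2395, 0.1989]
ee_rot: [-0.458, 0.54, 0.457, 0.539]
ft_force: [0.2, -0.2, -0.9]
grip_width: 0.552
```

```bash
python3 - <<'E'
from meas import *
st(); p,d=snap('side','s30'); q,d=snap('top','t30')
for n,v in saddles(q,d,0.128).items():
    for r in v: print(n,*r)
C=cloud('top',d); hh=C[:,:,2]
for lo,hi,H in((.068,.09,.078),(.15,.175,.162)):
  m=((hh>lo)&(hh<hi)).astype(np.uint8); m[:,:140]=0;m[:,360:]=0;m[240:]=0
  nn,l,s,c=cv2.connectedComponentsWithStats(m)
  for i in range(1,nn):
    if s[i,4]>15: print('tall',H,c[i].round(1),s[i,4],(1000*plane('top',[c[i]],H)[0]).round(1))
a=cv2.resize(q[120:245,190:360],None,fx=4.6,fy=4.6,interpolation=cv2.INTER_CUBIC); cv2.imwrite('pics/t30c.png',a[:,:,::-1])
E
```

```text
t70.4 pos [435.2 239.5 198.9] toolz yaw 80.6 x [-0.    -0.001 -1.   ] F [ 0.2 -0.2 -0.9] g0.552 q [-1.1   0.06  0.53  1.86 -0.03  1.23  0.84]
yellow [244.5 145.7] 239 [0.656 0.007 0.128] [659.2   9.2] [46.6 45.5] 0.2 [660.    7.9]
red [215.9 147.8] 210 [0.65  0.087 0.129] [654.7  90. ] [43.7 42.6] 0.8 [654.1  88.8]
purple [180.7 254.6] 228 [0.354 0.194 0.044] [355.3 179.6] [43.4 39.9] 85.1 [355.3 179.5]
tall 0.078 [164.  137.6] 132 [698.9 249.8  78. ]
tall 0.078 [346.4 159.7] 43 [ 630.2 -289.3   78. ]
tall 0.078 [312.9 212.8] 54 [ 473.8 -187.9   78. ]
tall 0.162 [279.6 141.3] 45 [663.1 -90.6 162. ]
tall 0.162 [244.  143.4] 53 [657.2   7.3 162. ]
tall 0.162 [214.4 144.8] 45 [653.4  88.8 162. ]
```

View pics/s30.png

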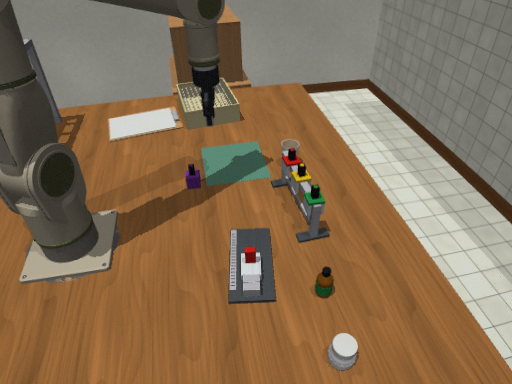

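View pics/t30c.png

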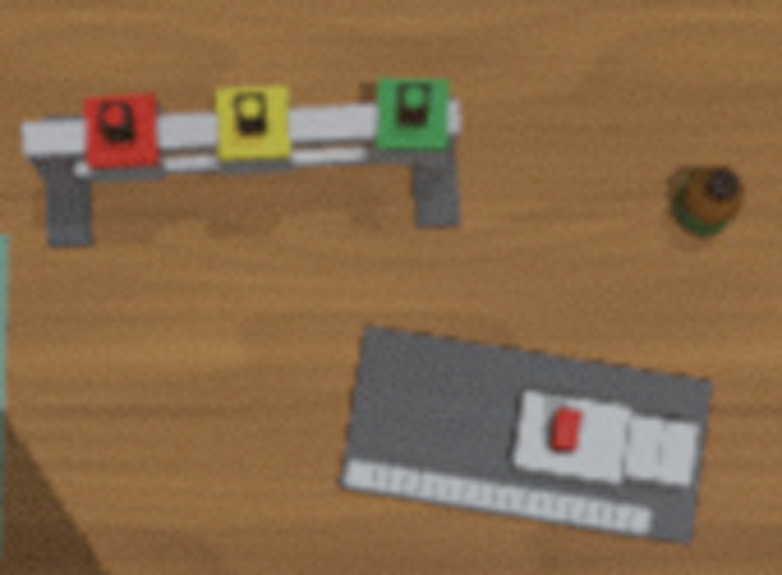

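The final pictures show three saddles seated on the rail at the right heights, within about 1.2 mm of its centre line. The post is back at its shut position, and the bottle and beaker have not moved.

```bash
python3 -c "
from workcell import hand_in
print(hand_in())"
```

```text
the job is handed in; nothing more can be done
None
```

The green, yellow and red saddles were each checked in the caliper and hung on the rail, in that order. The blue one was missing and the purple look-alike was left alone. The job was handed in at about 70 s, and no verdict was reported.

- **Gauging:** each saddle stood free on the bed while the jaws pressed for over a second. The wrist read about 12–18 N against the slide, less the 1.5 N of jaw friction. Jaw contact forces could not be read directly.
- **Hanging:** in the final top view all three bridges sit at about 128 mm (rail top 120 mm plus 8 mm). Each is within about 1.2 mm of the rail's centre line and upright.
- **Caliper:** the jaw stopped firmly against the anvil. The thumb post measured (474, -188) mm, the same as at the start when it was shut.
- **Bystanders:** the bottle and beaker measured as before. The jar was only checked by eye, in the same place in the final side view.
- **One disagreement:** after it was hung, green slid about 30 mm along the rail. I took this for the announced knock. It stayed seated at about -105 mm along the rail (limit ±125 mm), so I left it there.

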